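# Tag a storage tote with S-hooks and scan it in

## Task

Get the blue tote ready for the shelf: hang every tag that stands in the pine rack over the rim of the tote's labelled wall, each on its own S-hook from the grey bin, crook over the rim, tag outside, the tags side by side and clear of the paper label. The tags are freshly printed, so keep the fingers off them: hold an S-hook by its crook, pass its lower end through the tag's slot and lift the tag out with it. When all are hanging, take the hand scanner, hold it still and square to the tote's label, aimed at the label's centre from about 10 cm, for two seconds, then lay it back flat on the middle of its charging pad, lined up with it, and leave the tape roll, jar and carton alone.

Things in the scene. Friction and masses are not known exactly. Their poses are not given: they have to be found in the camera images.
- tote: blue open storage tote, fixed, 400 (x) x 280 (y) x 220 mm high, upright walls 8 mm thick, flat rim at z 220. Origin: centre of its underside. The wall to use is the long one on its -y side (outer face y -140, wall centre y -136), which bears the paper label in its middle; tags hang to either side of that, from x -190 to -45 or 45 to 190 mm. Contents stay below 110 mm
- tote_label (a point): centre of the white paper barcode label (46 wide x 92 high) on the outer face of the tote's -y wall, at (0, -140, 118) mm in the tote's frame; axes as the tote's, so the label faces -y
- bin: grey open bin, fixed, 180 (x) x 260 (y) x 150 mm high, walls 8 mm, origin at the centre of its underside. The S-hooks hang over its -x wall (wall centre at x -86, rim at z 150), side by side along y, 50 mm apart
- pad: black rubber charging pad, fixed, 170 (x) x 110 (y) x 6 mm, origin at the centre of its underside
- scanner: hand scanner, a straight bar 150 mm long along x, 0.16 kg: grip 40 mm wide (y) x 30 mm high from x -75 to 30, wider head 54 mm x 36 mm high from x 30 to 75; Origin: centre of its underside. It looks along +x from the window in its front end face, centre at (75, 0, 20) mm, and reads by itself when aimed. It starts on the pad at the start, x axis roughly along the pad's
- tape_roll: roll of parcel tape lying flat, 110 mm across, 48 mm high; a bystander
- screw_jar: jar, 68 mm across, 90 mm high; a bystander
- carton: small carton 90 x 70 x 50 mm; a bystander
- tag1: aluminium tag plate, 50 mm wide (y) x 98 mm high (z) x 4 mm thick (x), 55 g, same on both faces; origin at the middle of its bottom edge. Starts upright, bottom at z 15 mm, in one of the four 6 mm wide, 25 mm deep kerfs, 56 mm apart, of a fixed pine rack 216 x 90 x 40 mm high. Through slot 26 mm wide x 24 mm high, from 62 to 86 mm above the bottom edge, 12 mm of plate above it. May be absent
- tag1_slot (a point): centre of that tag's slot, 74 mm above its bottom edge; x is the line through the slot. A tag just hung goes on swinging a little, which does no harm
- tag2: aluminium tag plate, 50 mm wide (y) x 98 mm high (z) x 4 mm thick (x), 55 g, same on both faces; origin at the middle of its bottom edge. Starts upright, bottom at z 15 mm, in one of the four 6 mm wide, 25 mm deep kerfs, 56 mm apart, of a fixed pine rack 216 x 90 x 40 mm high. Through slot 26 mm wide x 24 mm high, from 62 to 86 mm above the bottom edge, 12 mm of plate above it. May be absent
- tag2_slot (a point): centre of that tag's slot, 74 mm above its bottom edge; x is the line through the slot. A tag just hung goes on swinging a little, which does no harm
- tag3: aluminium tag plate, 50 mm wide (y) x 98 mm high (z) x 4 mm thick (x), 55 g, same on both faces; origin at the middle of its bottom edge. Starts upright, bottom at z 15 mm, in one of the four 6 mm wide, 25 mm deep kerfs, 56 mm apart, of a fixed pine rack 216 x 90 x 40 mm high. Through slot 26 mm wide x 24 mm high, from 62 to 86 mm above the bottom edge, 12 mm of plate above it. May be absent
- tag3_slot (a point): centre of that tag's slot, 74 mm above its bottom edge; x is the line through the slot. A tag just hung goes on swinging a little, which does no harm
- tag4: aluminium tag plate, 50 mm wide (y) x 98 mm high (z) x 4 mm thick (x), 55 g, same on both faces; origin at the middle of its bottom edge. Starts upright, bottom at z 15 mm, in one of the four 6 mm wide, 25 mm deep kerfs, 56 mm apart, of a fixed pine rack 216 x 90 x 40 mm high. Through slot 26 mm wide x 24 mm high, from 62 to 86 mm above the bottom edge, 12 mm of plate above it. May be absent
- tag4_slot (a point): centre of that tag's slot, 74 mm above its bottom edge; x is the line through the slot. A tag just hung goes on swinging a little, which does no harm
- hook1: S-hook of flat steel bar (10 mm wide in y, 5 thick), 100 mm tall, 60 g. Origin: mid-underside of the crook's top bar, which rests on the rim. Crook: outer width 32 mm (x -16 to 16), 22 inside, top z 5, free leg at +x down to z -36; shank at x -16 to -11 down to z -95. Grip it from above across the crook, closing along x. Starts on the bin's -x wall, shank outside, axes as the bin's
- hook1_bow (a point): middle of the floor of that hook's lower bend, at (-27, 0, -90) mm in the hook's frame, where a tag hangs. The bend points to -x: bar from z -95 to -90, 22 mm gap from x -38 to -16, end bar x -43 to -38 turned up to z -79
- hook2: S-hook of flat steel bar (10 mm wide in y, 5 thick), 100 mm tall, 60 g. Origin: mid-underside of the crook's top bar, which rests on the rim. Crook: outer width 32 mm (x -16 to 16), 22 inside, top z 5, free leg at +x down to z -36; shank at x -16 to -11 down to z -95. Grip it from above across the crook, closing along x. Starts on the bin's -x wall, shank outside, axes as the bin's
- hook2_bow (a point): middle of the floor of that hook's lower bend, at (-27, 0, -90) mm in the hook's frame, where a tag hangs. The bend points to -x: bar from z -95 to -90, 22 mm gap from x -38 to -16, end bar x -43 to -38 turned up to z -79
- hook3: S-hook of flat steel bar (10 mm wide in y, 5 thick), 100 mm tall, 60 g. Origin: mid-underside of the crook's top bar, which rests on the rim. Crook: outer width 32 mm (x -16 to 16), 22 inside, top z 5, free leg at +x down to z -36; shank at x -16 to -11 down to z -95. Grip it from above across the crook, closing along x. Starts on the bin's -x wall, shank outside, axes as the bin's
- hook3_bow (a point): middle of the floor of that hook's lower bend, at (-27, 0, -90) mm in the hook's frame, where a tag hangs. The bend points to -x: bar from z -95 to -90, 22 mm gap from x -38 to -16, end bar x -43 to -38 turned up to z -79
- hook4: S-hook of flat steel bar (10 mm wide in y, 5 thick), 100 mm tall, 60 g. Origin: mid-underside of the crook's top bar, which rests on the rim. Crook: outer width 32 mm (x -16 to 16), 22 inside, top z 5, free leg at +x down to z -36; shank at x -16 to -11 down to z -95. Grip it from above across the crook, closing along x. Starts on the bin's -x wall, shank outside, axes as the bin's
- hook4_bow (a point): middle of the floor of that hook's lower bend, at (-27, 0, -90) mm in the hook's frame, where a tag hangs. The bend points to -x: bar from z -95 to -90, 22 mm gap from x -38 to -16, end bar x -43 to -38 turned up to z -79

How it is judged (in metres and radians):
On the way, in this order (a step that is already met when the one before it is completed fails the run):
1. every tag present hangs from its own S-hook on the rim of the tote's labelled wall, side by side, clear of the label ((distance between tag1_slot and hook1_bow below 0.021 m or distance between tag1_slot and hook2_bow below 0.021 m or distance between tag1_slot and hook3_bow below 0.021 m or distance between tag1_slot and hook4_bow below 0.021 m) and (distance between tag2_slot and hook1_bow below 0.021 m or distance between tag2_slot and hook2_bow below 0.021 m or distance between tag2_slot and hook3_bow below 0.021 m or distance between tag2_slot and hook4_bow below 0.021 m) and (distance between tag3_slot and hook1_bow below 0.021 m or distance between tag3_slot and hook2_bow below 0.021 m or distance between tag3_slot and hook3_bow below 0.021 m or distance between tag3_slot and hook4_bow below 0.021 m) and (distance between tag4_slot and hook1_bow below 0.021 m or distance between tag4_slot and hook2_bow below 0.021 m or distance between tag4_slot and hook3_bow below 0.021 m or distance between tag4_slot and hook4_bow below 0.021 m) and y of tag1 in the frame of tote between -0.2 and -0.135 m and y of tag2 in the frame of tote between -0.2 and -0.135 m and y of tag3 in the frame of tote between -0.2 and -0.135 m and y of tag4 in the frame of tote between -0.2 and -0.135 m and z of tag1 in the frame of tote between 0.034 and 0.058 m and z of tag2 in the frame of tote between 0.034 and 0.058 m and z of tag3 in the frame of tote between 0.034 and 0.058 m and z of tag4 in the frame of tote between 0.034 and 0.058 m and x of tag1 in the frame of tote between -0.19 and 0.19 m and x of tag2 in the frame of tote between -0.19 and 0.19 m and x of tag3 in the frame of tote between -0.19 and 0.19 m and x of tag4 in the frame of tote between -0.19 and 0.19 m and (x of tag1 in the frame of tote below -0.045 m or x of tag1 in the frame of tote above 0.045 m) and (x of tag2 in the frame of tote below -0.045 m or x of tag2 in the frame of tote above 0.045 m) and (x of tag3 in the frame of tote below -0.045 m or x of tag3 in the frame of tote above 0.045 m) and (x of tag4 in the frame of tote below -0.045 m or x of tag4 in the frame of tote above 0.045 m) and angle between each of tag1, tag2, tag3, tag4's own z axis and vertical below 0.35 rad and horizontal distance between tag1 and tag2 above 0.045 m and horizontal distance between each of tag1, tag2 and tag3 above 0.045 m and horizontal distance between each of tag1, tag2, tag3 and tag4 above 0.045 m), for 0.4 s.
2. with the tags hanging, the scanner is held still, square to the tote's label and aimed at its centre from 5 to 16 cm, for one second (all of step 1 and x of tote_label in the frame of scanner between 0.125 and 0.235 m and y of tote_label in the frame of scanner between -0.025 and 0.025 m and z of tote_label in the frame of scanner between -0.005 and 0.045 m and angle between the x axis of scanner and the y axis of tote, either way round below 0.3 rad and linear speed of scanner below 0.03 m/s and angular speed of scanner below 0.2 rad/s), for 1 s.
At the end, for the whole second after the job is handed in: Every tag hangs upright (0.35 rad) by its slot in an S-hook's lower bend (slot centre within 21 mm of the bend's floor) over the labelled wall's rim, tags over 45 mm apart and from the label's centre line; the scanner lies still and flat on its pad within 30 mm and 0.35 rad of centred (all of step 1 and x of scanner in the frame of pad between -0.035 and 0.035 m and y of scanner in the frame of pad between -0.03 and 0.03 m and z of scanner in the frame of pad below 0.011 m and angle between scanner's own z axis and vertical below 0.1 rad and angle between the x axis of scanner and the x axis of pad, either way round below 0.35 rad and linear speed of scanner below 0.02 m/s); the robot touches nothing.
It fails at once if the gripper's fingers touch a tag (contact force between the fingers and tag1 above 0.8 N or contact force between the fingers and tag2 above 0.8 N or contact force between the fingers and tag3 above 0.8 N or contact force between the fingers and tag4 above 0.8 N).
It fails at once if the tape roll, the jar or the carton is moved by more than 3 cm (distance of any of tape_roll, screw_jar, carton from where it was at the start of the episode above 0.03 m).
Of tag1, tag2, tag3, tag4 only 3 to 4 are there at a start; the rules pass over those that are not, and their reading is None.
At some moment in a run one of scanner may be knocked a few centimetres aside while the robot is not near it.
It also fails if it takes over 210 s, if anything falls off the work surface, if the arm or the gripper's body presses on something with over 40 N, if the wrist force passes 120 N, or if a joint passes its speed limit or range.

## Robot

A 6-joint arm with a two-finger parallel gripper is mounted at the origin on the work surface. World frame = base frame: x ahead of the robot, y to its left, z up, the work surface at z = 0. Lengths are in m, angles in degrees, forces in N, time in s.
With the tool pointing down it reaches from about 0.4 to 0.825 m from the base axis. Payload 7 kg.
Tool frame: the origin (TCP) lies midway between the tips of the shut fingers; the grasp point (between the pads) lies 19 mm behind it; z points along the fingers, y is the line along which they close (so a half turn about z gives the same grasp; the last joint's range is limited). The gripper opens to 88 mm and grips with 3 to 60 N. Pads are 19 mm wide; open, the fingers measure 130 mm over their backs; the gripper's body (78 mm by 193 mm) begins 47 mm behind the grasp point.
Start: joints at [91.106, 20.546, 0.682, 0, -70.136, -16.507], TCP at [0.179, 0.651, 0.227] pointing down, gripper open.
Joint ranges: [-176.03, 176.03], [-82.01, 121.73], [-58.28, 71.71], [-173.87, 95.51], [-174.79, -0.11], [-173.66, 173.66]. Speed limits (degrees/s): [136.94, 136.94, 172.46, 180, 180, 180].

## Interface

Orientations are given as [roll, pitch, yaw] about the fixed x, y, z axes, in that order (R = Rz(yaw) Ry(pitch) Rx(roll)).
In Python, from plant import ctrl gives the robot as it stands. The module is installed in compiled form; this text tells all that it offers.
- The arm moves only by the tool play_rows, never from a script. Its argument "commands" is a list that holds one entry, the list of rows, each a list of 7 numbers: the turn, a rotation vector about the tool's x, y, z in rad, then the shift along the tool's x, y, z in cm, then the finger opening in cm, from 0 to 8.76. In form: [[[ax, ay, az, x, y, z, grip], ...]]. A call has 1 to 8 rows; each row is the pose to reach, as a shift and turn from the pose commanded when the call began, along the tool's axes at that moment; what a row does not reach only later rows make up. A row lasts 1/12 s, in which the tool goes at most 41.7 mm and 7.16 degrees, less where a joint would pass 70% of its speed; a pose out of reach is approached as far as the arm can. A call with a gripper value outside its range is refused whole. The fingers move at their own pace and stop on an object; the grip force is fixed at half the most. Time passes only in rows, so rows that repeat a pose let the fingers close. It gives the time, the measured TCP pose, the force, the opening and the grip force at its end, in the units of the state.
- ctrl.get_obs(): the state, without advancing time (a new reading comes with each control period).
- ctrl.snapshot(name): name is "scene" or "top" or "wrist"; returns a dict with "color" (400x640x3 uint8, red, green, blue), "camera_matrix" (3x3 intrinsics, pixels), "origin" and "rotation" of the camera in the world; the wrist camera has in their place "hand_eye" (4x4, takes a point from camera to tool coordinates, whose origin is the TCP and whose axes are the flange's). Camera axes: x right, y down, z forward; pixel columns grow to the right and rows downward; lengths in m; the calibration is good to about 2 mm. A picture is of the moment at which its call begins: read the wrist's pose just before it. There is no depth.
- ctrl.close_job(): hands the job in; it is judged then, once.
Trained networks look in a picture, given as the dict that the camera call returned (one of the last four; its "shot" number tells which), for a name from the list of things; names that differ only in an ending like _2 or _b are one class to them, and where a whole thing is asked for, a point or a joint stands for the part that bears it (a point fixed in the world has none). Each returns a list of dicts, best first, with "conf" (0 to 1); they miss things now and then, are a little off and sometimes report something else, mostly with a low value. They report only what shows in the picture. A call takes as long as a camera call.
- ctrl.find_in(picture, name): "bbox" ([left, top, width, height] in pixels, round what is visible of it).
The state is a dict: "clock": time; "joint_pos": joint angles; "qvel": joint speeds; "tau": joint torques, N m; "tool_pos": TCP position; "orientation": TCP orientation; "force": force on the tool from outside, world axes, zero at the start; "moment": the same for the moment, N m; "opening": finger opening in m; "gripper_force": force on a finger pad.
Only numpy, scipy, OpenCV 4.12 (cv2) and the standard library are available. Lean on these libraries where they do the work, as an engineer would, in place of code of your own. Each camera call takes 0.05 s, during which the arm holds its last target. There are 200 camera calls.

## Working session

There is one attempt and no reset: what is moved stays moved. The work goes in short steps, Python scripts to look and compute and a tool call to move; the robot and the scene stay as the last step left them, time stands still between calls to the robot, and variables do not carry over. Pictures are saved under pics/ and viewed, at most 14 in all, crops included, and the job is handed in when it is done.

Besides the shell and the picture viewer there is one more tool, called after ">>>" by a JSON object that holds its "api" and its "payload". play_rows: Moves the arm, as the interface text tells. Its arguments: {"type":"object","properties":{"commands":{"type":"array","items":{"type":"array","items":{"type":"array","items":{"type":"number"}}}}},"required":["commands"]}

```bash
mkdir -p pics; ls
cat > h.py <<'E'
import numpy as np, cv2
from plant import ctrl
from scipy.spatial.transform import Rotation as R
def snap(n,save=None):
    o=ctrl.get_obs(); p=ctrl.snapshot(n)
    if n=='wrist':
        T=np.eye(4); T[:3,:3]=R.from_euler('xyz',o['orientation'],degrees=True).as_matrix(); T[:3,3]=o['tool_pos']
        C=T@np.array(p['hand_eye']); p['origin']=C[:3,3]; p['rotation']=C[:3,:3]
    p['o']=np.array(p['origin']);p['R']=np.array(p['rotation']);p['K']=np.array(p['camera_matrix'])
    if save: cv2.imwrite('pics/'+save+'.png',p['color'][:,:,::-1])
    return p
def ray(p,u,v):
    d=p['R']@np.linalg.inv(p['K'])@[u,v,1]; return p['o'],d/np.linalg.norm(d)
def onz(p,u,v,z):
    o,d=ray(p,u,v); return o+d*(z-o[2])/d[2]
def tri(rs):
    A=0;b=0
    for o,d in rs:
        M=np.eye(3)-np.outer(d,d);A=A+M;b=b+M@o
    x=np.linalg.solve(A,b); return x,[float(np.linalg.norm(np.cross(x-o,d))) for o,d in rs]
def proj(p,X):
    q=p['K']@(p['R'].T@(np.asarray(X)-p['o'])); return q[:2]/q[2]
E
python3 - <<'E'
from h import *
np.set_printoptions(precision=3,suppress=True)
print(ctrl.get_obs())
for n in ['scene','top','wrist']:
    p=snap(n,n+'0'); print(n,p['o'],p['R'].tolist(),p['K'].tolist())
    if n=='wrist': print(p['hand_eye'])
    for t in ['tote','tote_label','bin','pad','scanner','tape_roll','screw_jar','carton','tag1','tag1_slot','hook1','hook1_bow']:
        print(t,[(np.round(d['bbox'],0).tolist(),round(d['conf'],2)) for d in ctrl.find_in(p,t) if d['conf']>.3][:5])
E
```

```text
pics
{'clock': 0.0, 'joint_pos': array([ 91.106,  20.59 ,   0.634,  -0.019, -70.138, -16.506]), 'qvel': array([-0.05 , -0.05 ,  0.022,  0.013,  0.03 ,  0.046]), 'tau': array([ -0.001, -58.271,  29.306,   6.998,   0.007,  -0.   ]), 'tool_pos': array([0.179, 0.65 , 0.226]), 'orientation': array([179.905,  -0.009, -15.406]), 'force': array([-0.505,  0.506, -0.217]), 'moment': array([-0.013, -0.024,  0.003]), 'gripper_force': 0.0, 'opening': 0.08750323465203821}
scene [ 0.89  -0.517  0.765] [-136.91539409954163, 0.22267420320913708, 31.0220813345998] [[390.2661614598124, 0.0, 323.772433367055], [0.0, 390.2661614598124, 203.44694356324743], [0.0, 0.0, 1.0]]
tote [([284.0, 45.0, 184.0, 147.0], 0.72)]
tote_label [([284.0, 48.0, 175.0, 143.0], 0.67)]
bin [([162.0, 253.0, 186.0, 147.0], 0.78)]
pad [([205.0, 314.0, 23.0, 17.0], 0.75), ([222.0, 203.0, 66.0, 46.0], 0.66)]
scanner [([236.0, 209.0, 58.0, 24.0], 0.65)]
tape_roll [([392.0, 226.0, 44.0, 51.0], 0.79)]
screw_jar []
carton [([361.0, 280.0, 52.0, 54.0], 0.61)]
tag1 [([333.0, 209.0, 20.0, 32.0], 0.81), ([302.0, 242.0, 21.0, 34.0], 0.79), 
[... 1380 characters left out ...]
633 0.384] [[-0.2662111354890527, -0.9327886715677562, -0.24297515415467597], [-0.9639146964480898, 0.2576929687514445, 0.06680413031732108], [0.0002988528330251563, 0.25199132534856505, -0.967729447023318]] [[287.30501355522523, 0.0, 317.5564221929101], [0.0, 287.30501355522523, 202.09180700493292], [0.0, 0.0, 1.0]]
[[-0.001 -0.968 -0.252  0.068]
 [ 1.    -0.001  0.    -0.   ]
 [-0.    -0.252  0.968 -0.158]
 [ 0.     0.     0.     1.   ]]
tote [([401.0, 0.0, 127.0, 46.0], 0.75)]
tote_label [([397.0, 0.0, 134.0, 52.0], 0.9)]
bin []
pad []
scanner []
tape_roll []
screw_jar []
carton [([398.0, 0.0, 130.0, 50.0], 0.56)]
tag1 []
tag1_slot []
hook1 []
hook1_bow [([396.0, 0.0, 135.0, 54.0], 0.33)]
```

```bash
sed -i "s/;p\['R'\]=np.array(p\['rotation'\])/;r=np.array(p['rotation']);p['R']=r if r.shape==(3,3) else R.from_euler('xyz',r,degrees=True).as_matrix()/" h.py
python3 - <<'E'
import cv2
a=cv2.imread('pics/scene0.png');b=cv2.imread('pics/top0.png')
cv2.imwrite('pics/s0.png',cv2.resize(a[30:400,140:480],None,fx=1.6,fy=1.6,interpolation=3))
cv2.imwrite('pics/t0.png',cv2.resize(b[90:320,90:510],None,fx=1.9,fy=1.9,interpolation=3))
E
```

```text
(no output)
```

View pics/s0.png

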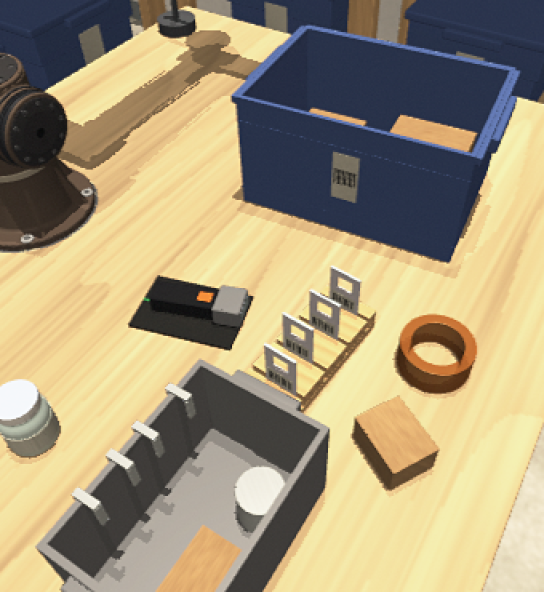

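View pics/t0.png

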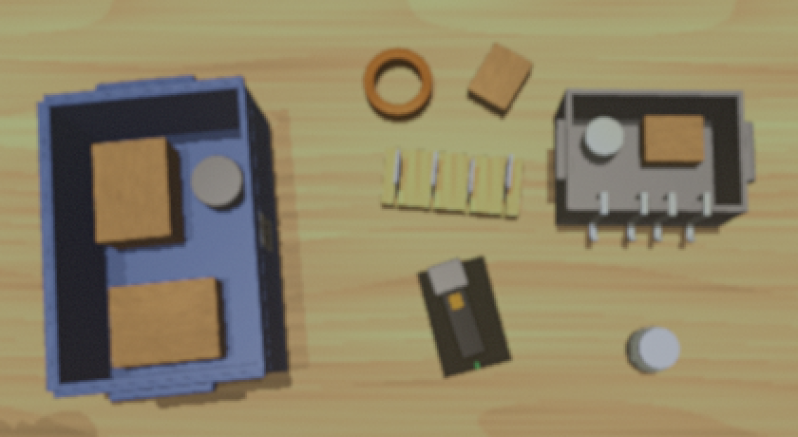

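Run:
```python
from h import *
np.set_printoptions(precision=3,suppress=True)
p=snap('top')
c=lambda u,v,z: onz(p,u/1.9+90,v/1.9+90,z)
for n,L,z in [('hooks',[(604,204),(644,204),(672,204),(707,204)],.155),('binrim',[(566,91),(741,91),(745,212),(557,212)],.15),('tags',[(397,165),(434,174),(471,175),(508,174)],.113),('rack',[(388,150),(382,205),(522,155),(518,216)],.04),('toterim',[(243,78),(268,375),(40,100),(48,392)],.22),('pad',[(418,272),(483,257),(511,358),(445,376)],.006),('scanner',[(448,275),(478,372)],.035),('jar',[(655,350)],.09),('tape',[(398,83)],.048),('cart',[(500,78)],.05)]:
    print(n,*[c(u,v,z)[:2] for u,v in L])
```

```text
hooks [ 0.565 -0.249] [ 0.565 -0.306] [ 0.565 -0.346] [ 0.566 -0.396]
binrim [ 0.734 -0.198] [ 0.735 -0.455] [ 0.555 -0.451] [ 0.554 -0.182]
tags [0.631 0.05 ] [ 0.617 -0.005] [ 0.616 -0.06 ] [ 0.618 -0.115]
rack [0.671 0.067] [0.584 0.075] [ 0.663 -0.143] [ 0.567 -0.135]
toterim [0.731 0.261] [0.323 0.214] [0.699 0.543] [0.3   0.504]
pad [0.483 0.019] [ 0.507 -0.083] [ 0.35  -0.125] [ 0.322 -0.023]
scanner [ 0.475 -0.027] [ 0.328 -0.072]
jar [ 0.36  -0.329]
tape [0.777 0.052]
cart [ 0.785 -0.109]
```

```bash
cat > plan.py <<'E'
import json,os,numpy as np
from scipy.spatial.transform import Rotation as R
F='cmd.json'
def load(): return json.load(open(F)) if os.path.exists(F) else [0.179,0.651,0.227,-15.4]
def plan(ts,g,save=True):
    """ts: list of (x,y,z,yaw[,g]); tool stays pointing down; each target = one call"""
    c=load()
    for t in ts:
        a=np.radians(c[3]); tx=np.array([np.cos(a),np.sin(a),0]); ty=np.array([np.sin(a),-np.cos(a),0])
        d=np.array(t[:3])-c[:3]; s=np.round([100*d@tx,100*d@ty,-100*d[2]],2); dy=(t[3]-c[3]+180)%360-180
        az=round(-np.radians(dy),4); gg=t[4] if len(t)>4 else g
        n=max(np.linalg.norm(s)/4.17,abs(np.degrees(az))/7.16)
        print([0,0,az,*s.tolist(),gg],'minrows %.1f'%n)
        c=[*(np.array(c[:3])+(s[0]*tx+s[1]*ty)/100-[0,0,s[2]/100]).tolist(),c[3]-np.degrees(az)]
    if save: json.dump(c,open(F,'w'))
E
python3 -c "
from plan import *
plan([(.40,.42,.40,-40),(.60,.10,.36,-80),(.60,-.02,.36,-90)],8)"
```

```text
[0, 0, np.float64(0.4294), 27.44, 16.4, -17.3, 8] minrows 8.7
[0, 0, np.float64(0.6981), 35.89, 11.66, 4.0, 8] minrows 9.1
[0, 0, np.float64(0.1745), 11.82, 2.08, 0.0, 8] minrows 2.9
```

```bash
rm cmd.json; sed -i "s/az=round(-np.radians(dy),4)/az=round(float(-np.radians(dy)),4)/" plan.py; python3 -c "
from plan import *
plan([(.30,.52,.36,-35),(.50,.25,.40,-65),(.60,-.02,.36,-90)],8)"
```

```text
[0, 0, 0.3421, 15.14, 9.42, -13.3, 8] minrows 5.3
[0, 0, 0.5236, 31.87, 10.64, -4.0, 8] minrows 8.1
[0, 0, 0.4363, 28.7, 2.35, 4.0, 8] minrows 7.0
```

```bash
rm cmd.json; python3 -c "
from plan import *
plan([(.30,.52,.36,-35),(.47,.29,.40,-60),(.58,.05,.38,-80),(.60,-.02,.36,-90)],8)"
```

```text
[0, 0, 0.3421, 15.14, 9.42, -13.3, 8] minrows 5.3
[0, 0, 0.4363, 27.12, 9.08, -4.0, 8] minrows 6.9
[0, 0, 0.3491, 26.29, 2.48, 2.0, 8] minrows 6.4
[0, 0, 0.1745, 7.24, -0.76, 2.0, 8] minrows 1.8
```

>>> {"api": "play_rows", "payload": {"commands": [[[0, 0, 0.3421, 15.14, 9.42, -13.3, 8], [0, 0, 0.3421, 15.14, 9.42, -13.3, 8], [0, 0, 0.3421, 15.14, 9.42, -13.3, 8], [0, 0, 0.3421, 15.14, 9.42, -13.3, 8], [0, 0, 0.3421, 15.14, 9.42, -13.3, 8], [0, 0, 0.3421, 15.14, 9.42, -13.3, 8], [0, 0, 0.3421, 15.14, 9.42, -13.3, 8]]]}}

```text
clock: 2.58
tool_pos: [0.3024, 0.5187, 0.3635]
orientation: [-179.7, 0.1, -35.1]
force: [-0.9, 0.5, -1.0]
opening: 0.0796
gripper_force: 0.0
```

>>> {"api": "play_rows", "payload": {"commands": [[[0, 0, 0.4363, 27.12, 9.08, -4.0, 8], [0, 0, 0.4363, 27.12, 9.08, -4.0, 8], [0, 0, 0.4363, 27.12, 9.08, -4.0, 8], [0, 0, 0.4363, 27.12, 9.08, -4.0, 8], [0, 0, 0.4363, 27.12, 9.08, -4.0, 8], [0, 0, 0.4363, 27.12, 9.08, -4.0, 8], [0, 0, 0.4363, 27.12, 9.08, -4.0, 8], [0, 0, 0.4363, 27.12, 9.08, -4.0, 8]]]}}

```text
clock: 3.25
tool_pos: [0.4729, 0.2862, 0.3998]
orientation: [-180.0, -0.1, -60.2]
force: [-1.9, 1.8, 0.4]
opening: 0.0797
gripper_force: 0.0
```

>>> {"api": "play_rows", "payload": {"commands": [[[0, 0, 0.3491, 26.29, 2.48, 2.0, 8], [0, 0, 0.3491, 26.29, 2.48, 2.0, 8], [0, 0, 0.3491, 26.29, 2.48, 2.0, 8], [0, 0, 0.3491, 26.29, 2.48, 2.0, 8], [0, 0, 0.3491, 26.29, 2.48, 2.0, 8], [0, 0, 0.3491, 26.29, 2.48, 2.0, 8], [0, 0, 0.3491, 26.29, 2.48, 2.0, 8], [0, 0, 0.3491, 26.29, 2.48, 2.0, 8]]]}}

```text
clock: 3.92
tool_pos: [0.5811, 0.0474, 0.3772]
orientation: [179.8, -0.0, -80.2]
force: [0.3, 0.7, -0.2]
opening: 0.0802
gripper_force: 0.0
```

>>> {"api": "play_rows", "payload": {"commands": [[[0, 0, 0.1745, 7.24, -0.76, 2.0, 8], [0, 0, 0.1745, 7.24, -0.76, 2.0, 8], [0, 0, 0.1745, 7.24, -0.76, 2.0, 8], [0, 0, 0.1745, 7.24, -0.76, 2.0, 8], [0, 0, 0.1745, 7.24, -0.76, 2.0, 8]]]}}

```text
clock: 4.33
tool_pos: [0.6003, -0.0193, 0.3589]
orientation: [179.9, 0.0, -90.0]
force: [-0.0, 0.9, 0.3]
opening: 0.0801
gripper_force: 0.0
```

```bash
python3 -c "
from h import *
import pickle
p=snap('wrist','w1');pickle.dump({k:p[k] for k in('o','R','K')},open('w1.pkl','wb'))
from plan import *
plan([(.60,-.26,.30,-90),(.54,-.30,.30,-90)],8)"
```

```text
[0, 0, 0.0, 24.0, 0.01, 6.0, 8] minrows 5.9
[0, 0, 0.0, 4.0, 6.0, -0.0, 8] minrows 1.7
```

View pics/w1.png

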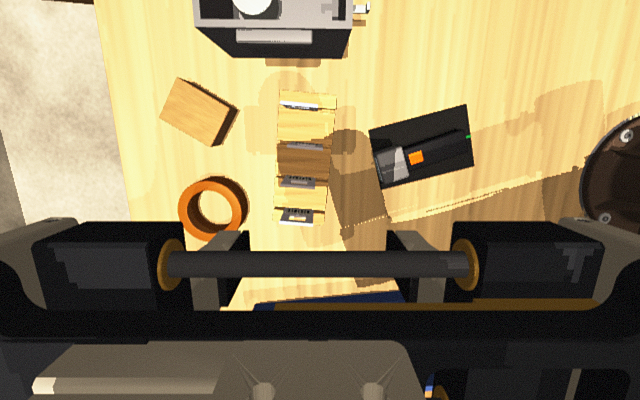

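```bash
rm cmd.json; python3 -c "
from plan import *
import json
json.dump([.60,-.02,.36,-90],open('cmd.json','w'))
plan([(.56,-.16,.26,-90)],8)"
```

```text
[0, 0, -0.0, 14.0, 4.0, 10.0, 8] minrows 4.2
```

>>> {"api": "play_rows", "payload": {"commands": [[[0, 0, 0, 14, 4, 10, 8], [0, 0, 0, 14, 4, 10, 8], [0, 0, 0, 14, 4, 10, 8], [0, 0, 0, 14, 4, 10, 8], [0, 0, 0, 14, 4, 10, 8], [0, 0, 0, 14, 4, 10, 8], [0, 0, 0, 14, 4, 10, 8]]]}}

```text
clock: 4.97
tool_pos: [0.5607, -0.1596, 0.2601]
orientation: [-180.0, -0.0, -90.0]
force: [1.2, 0.3, 1.2]
opening: 0.0802
gripper_force: 0.0
```

```bash
python3 -c "
from h import *
import pickle
p=snap('wrist','w2');pickle.dump({k:p[k] for k in('o','R','K')},open('w2.pkl','wb'));print(p['o'])
for t in ['hook1','hook1_bow','bin']: print(t,[(np.round(d['bbox'],0).tolist(),round(d['conf'],2)) for d in ctrl.find_in(p,t)][:6])
from plan import *
plan([(.52,-.22,.26,-90)],8)"
```

```text
[ 0.56121951 -0.22683098  0.41791935]
hook1 [([321.0, 2.0, 27.0, 21.0], 0.94), ([290.0, 24.0, 59.0, 38.0], 0.73), ([288.0, 97.0, 59.0, 17.0], 0.61)]
hook1_bow []
bin [([99.0, 0.0, 223.0, 176.0], 0.94)]
[0, 0, -0.0, 6.0, 4.0, -0.0, 8] minrows 1.7
```

View pics/w2.png

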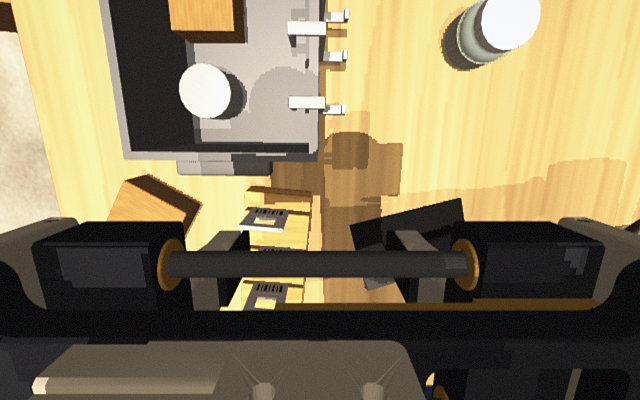

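>>> {"api": "play_rows", "payload": {"commands": [[[0, 0, 0, 10, 0, 0, 8], [0, 0, 0, 10, 0, 0, 8], [0, 0, 0, 10, 0, 0, 8], [0, 0, 0, 10, 0, 0, 8], [0, 0, 0, 10, 0, 0, 8], [0, 0, 0, 10, 0, 0, 8]]]}}

```text
clock: 5.67
tool_pos: [0.5607, -0.2595, 0.2599]
orientation: [-180.0, 0.0, -90.0]
force: [-0.3, 0.7, -0.6]
opening: 0.0797
gripper_force: 0.0
```

```bash
python3 -c "
from h import *
import pickle
json=__import__('json');json.dump([.56,-.26,.26,-90],open('cmd.json','w'))
p=snap('wrist','w3');pickle.dump({k:p[k] for k in('o','R','K')},open('w3.pkl','wb'));print(p['o'])
for t in ['hook1','hook1_bow','bin']: print(t,[(np.round(d['bbox'],0).tolist(),round(d['conf'],2)) for d in ctrl.find_in(p,t)][:6])
a=cv2.imread('pics/w2.png')[0:125,270:370];b=cv2.imread('pics/w3.png')[0:230,270:370]
z=np.zeros((230,200,3),np.uint8);z[:125,:100]=a;z[:,100:]=b
cv2.imwrite('pics/w23.png',cv2.resize(z,(520,598),interpolation=0))
"
```

```text
[ 0.56130336 -0.32672282  0.41772919]
hook1 [([290.0, 34.0, 58.0, 36.0], 0.9), ([292.0, 143.0, 54.0, 18.0], 0.9), ([291.0, 185.0, 53.0, 30.0], 0.78)]
hook1_bow [([289.0, 32.0, 59.0, 40.0], 0.72)]
bin [([101.0, 0.0, 222.0, 251.0], 0.87)]
```

View pics/w23.png

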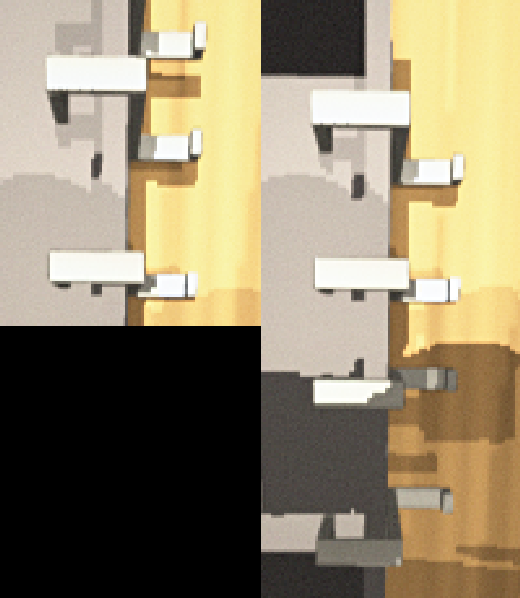

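```bash
python3 -c "
from h import *
import pickle
np.set_printoptions(precision=4,suppress=True)
w2,w3=[pickle.load(open(f'w{i}.pkl','rb')) for i in (2,3)]
print(tri([ray(w2,306.9,103.1),ray(w3,308.1,212.7)]),tri([ray(w2,307.1,28.7),ray(w3,307.9,150.9)]))
for p,L in ((w3,[(308.1,212.7),(307.9,150.9),(309.,105.2),(308.7,41.5)]),(w2,[(306.9,103.1),(307.1,28.7)])):
  for u,v in L: print(onz(p,u,v,.155))
# left/right ends of crook tops in w3, for yaw
f=lambda x,y:(270+(x-260)/2.6,y/2.6)
for l,r,y in ((311,410,108),(314,409,273.5),(313,404,392),(316,402,553)):
  a,b=onz(w3,*f(l,y),.155),onz(w3,*f(r,y),.155);print('ends',a[0],b[0])
# bow: end bar top at z .071, right column
print('bow end',[onz(w3,*f(x,y),z) for x,y,z in ((458,166,.071),(453,290,.071),(446,501,.071))])
# bin wall outer/inner
"
```

```text
(array([ 0.5705, -0.2475,  0.1533]), [6.82567813487244e-05, 6.825678134860202e-05]) (array([ 0.57  , -0.306 ,  0.1518]), [0.00013673026336256686, 0.00013673026336241063])
[ 0.5703 -0.248   0.155 ]
[ 0.57   -0.3062  0.155 ]
[ 0.5688 -0.3454  0.155 ]
[ 0.5686 -0.3953  0.155 ]
[ 0.5705 -0.2473  0.155 ]
[ 0.5698 -0.305   0.155 ]
ends 0.5843669502155725 0.5529524520386446
ends 0.5845890110941993 0.5528480589638569
ends 0.5858562731226029 0.5542539774882328
ends 0.5861477964064546 0.554592945616802
bow end [array([ 0.5296, -0.3949,  0.071 ]), array([ 0.5306, -0.3444,  0.071 ]), array([ 0.5317, -0.2486,  0.071 ])]
```

>>> {"api": "play_rows", "payload": {"commands": [[[0, 0, 0, -30, -4, -1, 8], [0, 0, 0, -30, -4, -1, 8], [0, 0, 0, -30, -4, -1, 8], [0, 0, 0, -30, -4, -1, 8], [0, 0, 0, -30, -4, -1, 8], [0, 0, 0, -30, -4, -1, 8], [0, 0, 0, -30, -4, -1, 8], [0, 0, 0, -30, -4, -1, 8]]]}}

```text
clock: 6.53
tool_pos: [0.6008, 0.0452, 0.27]
orientation: [-179.9, 0.1, -89.8]
force: [1.0, -0.7, 0.7]
opening: 0.0799
gripper_force: 0.0
```

>>> {"api": "play_rows", "payload": {"commands": [[[0, 0, 0, -3, 0, 0, 8], [0, 0, 0, -3, 0, 0, 8], [0, 0, 0, -3, 0, 0, 8], [0, 0, 0, -3, 0, 0, 8]]]}}

```text
clock: 6.87
tool_pos: [0.6001, 0.07, 0.2697]
orientation: [-180.0, -0.0, -89.9]
force: [0.7, -0.2, -0.3]
opening: 0.08
gripper_force: 0.0
```

```bash
python3 -c "
from h import *
import pickle
p=snap('wrist','w4');pickle.dump({k:p[k] for k in('o','R','K')},open('w4.pkl','wb'));print(p['o'])
for t in ['tag1','tag1_slot']: print(t,[(np.round(d['bbox'],1).tolist(),round(d['conf'],2)) for d in ctrl.find_in(p,t)][:6])
"
```

```text
[0.60078719 0.00279284 0.42751354]
tag1 [([262.6, 0.7, 55.4, 28.1], 0.9), ([273.9, 62.7, 53.7, 19.6], 0.82), ([230.9, 279.2, 203.1, 119.2], 0.64), ([267.6, 162.4, 41.5, 15.6], 0.59), ([271.9, 116.9, 43.5, 10.9], 0.49)]
tag1_slot [([269.9, 0.0, 49.8, 29.8], 0.68)]
```

>>> {"api": "play_rows", "payload": {"commands": [[[0, 0, 0, -9, 0, 0, 8], [0, 0, 0, -9, 0, 0, 8], [0, 0, 0, -9, 0, 0, 8], [0, 0, 0, -9, 0, 0, 8], [0, 0, 0, -9, 0, 0, 8], [0, 0, 0, -9, 0, 0, 8]]]}}

```text
clock: 7.52
tool_pos: [0.6003, 0.1586, 0.2696]
orientation: [180.0, -0.0, -90.0]
force: [-0.0, 0.5, 0.5]
opening: 0.0799
gripper_force: 0.0
```

```bash
python3 -c "
from h import *
import pickle
p=snap('wrist','w5');pickle.dump({k:p[k] for k in('o','R','K')},open('w5.pkl','wb'));print(p['o'])
for t in ['tag1','tag1_slot']: print(t,[(np.round(d['bbox'],1).tolist(),round(d['conf'],2)) for d in ctrl.find_in(p,t)][:6])
a=cv2.imread('pics/w4.png')[0:260,210:370];b=cv2.imread('pics/w5.png')[0:260,210:370]
cv2.imwrite('pics/w45.png',cv2.resize(np.hstack([a,b]),None,fx=2.3,fy=2.3,interpolation=0))
"
```

```text
[0.60090399 0.09141571 0.42747226]
tag1 [([263.0, 25.3, 51.1, 29.6], 0.81), ([263.6, 81.5, 47.8, 16.1], 0.81)]
tag1_slot []
```

View pics/w45.png

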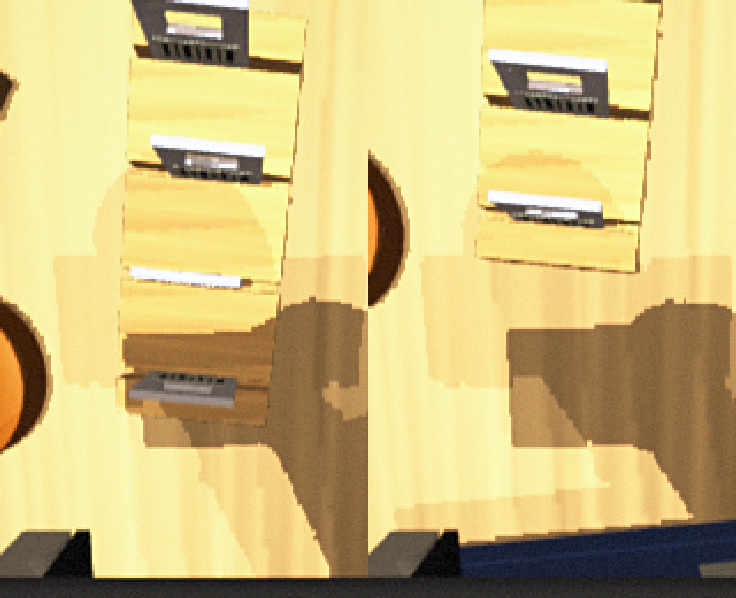

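```bash
python3 -c "
from h import *
import pickle
np.set_printoptions(precision=4,suppress=True)
w4,w5=[pickle.load(open(f'w{i}.pkl','rb')) for i in (4,5)]
A=lambda x,y:ray(w4,210+x/2.3,y/2.3)
B=lambda x,y:ray(w5,210+(x-368)/2.3,y/2.3)
print('T1',tri([A(130,398),B(489,197)]),tri([A(235,402),B(603,208)]))
print('T2',tri([A(131,272),B(490,56)]),tri([A(241,283),B(606,66)]))
Z=.113
for n,p,L in (('w4',w4,[(151,141),(266,149),(131,272),(241,283),(130,398),(235,402),(247,6)]),('w5',w5,[(490-368,56),(606-368,66),(489-368,197),(603-368,208)])):
  for x,y in L: print(n,onz(p,210+x/2.3,y/2.3,Z))
print('rack',[onz(w4,210+x/2.3,y/2.3,.04) for x,y in ((118,410),(266,424),(305,15))],[onz(w5,210+(x-368)/2.3,y/2.3,.04) for x,y in ((475,258),(638,271),(660,3))])
from plan import *
json.dump([.60,.16,.27,-90],open('cmd.json','w'))
"
```

```text
T1 (array([0.6559, 0.0506, 0.1184]), [1.4154669328723382e-05, 1.4154669328871887e-05]) (array([0.6064, 0.054 , 0.1087]), [0.00018016724410012592, 0.00018016724409990556])
T2 (array([ 0.6541, -0.0066,  0.1109]), [7.565887352478973e-05, 7.565887352492305e-05]) (array([ 0.604 , -0.0017,  0.1143]), [0.0004977270035254808, 0.0004977270035254524])
w4 [ 0.6427 -0.0614  0.113 ]
w4 [ 0.5925 -0.0583  0.113 ]
w4 [ 0.6538 -0.0066  0.113 ]
w4 [ 0.6036 -0.0017  0.113 ]
w4 [0.6568 0.0514 0.113 ]
w4 [0.6065 0.0533 0.113 ]
w4 [ 0.6009 -0.113   0.113 ]
w5 [ 0.6537 -0.006   0.113 ]
w5 [ 0.6046 -0.0021  0.113 ]
w5 [0.6569 0.0499 0.113 ]
w5 [0.6062 0.0545 0.113 ]
rack [array([0.6773, 0.0699, 0.04  ]), array([0.5894, 0.0783, 0.04  ]), array([ 0.571 , -0.1359,  0.04  ])] [array([0.6793, 0.0722, 0.04  ]), array([0.5879, 0.0793, 0.04  ]), array([ 0.5776, -0.0527,  0.04  ])]
```

```bash
python3 -c "
from plan import *
plan([(.50,.16,.36,-48),(.42,.18,.36,0)],8)
plan([(.36,.22,.33,0)],8)"
```

```text
[0, 0, -0.733, -0.0, 10.0, -9.0, 8] minrows 5.9
[0, 0, -0.8378, -6.84, 4.61, -0.0, 8] minrows 6.7
[0, 0, 0.0, -6.0, -4.0, 3.0, 8] minrows 1.9
```

>>> {"api": "play_rows", "payload": {"commands": [[[0, 0, -0.733, 0, 10, -9, 8], [0, 0, -0.733, 0, 10, -9, 8], [0, 0, -0.733, 0, 10, -9, 8], [0, 0, -0.733, 0, 10, -9, 8], [0, 0, -0.733, 0, 10, -9, 8], [0, 0, -0.733, 0, 10, -9, 8], [0, 0, -0.733, 0, 10, -9, 8]]]}}

```text
clock: 8.25
tool_pos: [0.5001, 0.1591, 0.3603]
orientation: [-179.9, -0.0, -47.8]
force: [-0.5, -0.4, -0.0]
opening: 0.08
gripper_force: 0.0
```

>>> {"api": "play_rows", "payload": {"commands": [[[0, 0, -0.8378, -6.84, 4.61, 0, 8], [0, 0, -0.8378, -6.84, 4.61, 0, 8], [0, 0, -0.8378, -6.84, 4.61, 0, 8], [0, 0, -0.8378, -6.84, 4.61, 0, 8], [0, 0, -0.8378, -6.84, 4.61, 0, 8], [0, 0, -0.8378, -6.84, 4.61, 0, 8], [0, 0, -0.8378, -6.84, 4.61, 0, 8], [0, 0, -0.8378, -6.84, 4.61, 0, 8]]]}}

```text
clock: 8.92
tool_pos: [0.4204, 0.1793, 0.3595]
orientation: [180.0, 0.0, -0.0]
force: [0.1, 0.8, -0.1]
opening: 0.08
gripper_force: 0.0
```

```bash
python3 -c "
from h import *
import pickle
p=snap('wrist','w6');pickle.dump({k:p[k] for k in('o','R','K')},open('w6.pkl','wb'));print(p['o'],ctrl.get_obs()['joint_pos'])
"
```

```text
[0.48843712 0.17944266 0.51730789] [ 4.79122602e+01 -4.25391168e+00 -1.18459001e+01  8.16865965e-04
 -8.24217310e+01  4.17828281e+01]
```

>>> {"api": "play_rows", "payload": {"commands": [[[0, 0, 0, -6, -4, 3, 8], [0, 0, 0, -6, -4, 3, 8], [0, 0, 0, -6, -4, 3, 8], [0, 0, 0, -6, -4, 3, 8], [0, 0, 0, -6, -4, 3, 8]]]}}

```text
clock: 9.38
tool_pos: [0.3605, 0.2198, 0.3299]
orientation: [-180.0, -0.0, -0.1]
force: [-0.2, -0.4, 0.2]
opening: 0.0799
gripper_force: 0.0
```

```bash
python3 -c "
from h import *
import pickle
p=snap('wrist','w7');pickle.dump({k:p[k] for k in('o','R','K')},open('w7.pkl','wb'));print(p['o'],ctrl.get_obs()['tool_pos'])
a=cv2.imread('pics/w6.png')[0:270,140:460];b=cv2.imread('pics/w7.png')[0:270,140:460]
cv2.imwrite('pics/w67.png',cv2.resize(np.hstack([a,b]),None,fx=1.25,fy=1.25*1.6,interpolation=1))
"
```

```text
[0.42842665 0.21975252 0.48781373] [0.36082155 0.21968543 0.33001661]
```

View pics/w67.png

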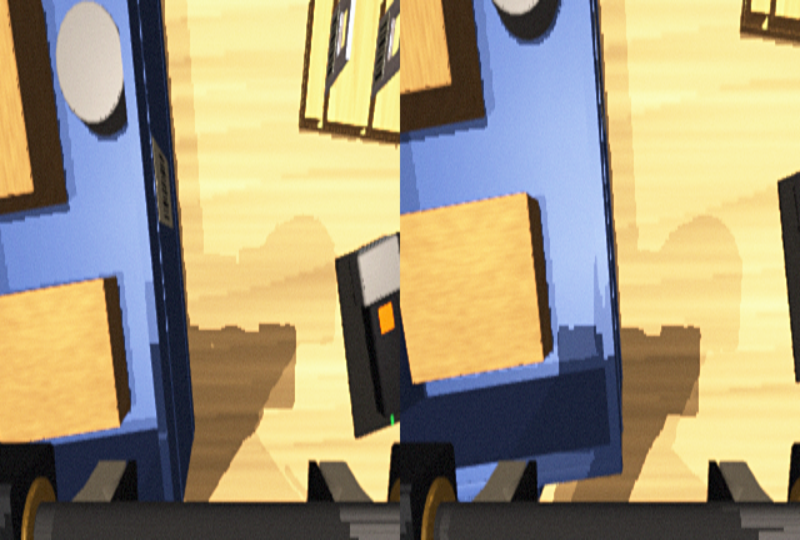

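```bash
python3 -c "
import cv2,numpy as np
a=cv2.imread('pics/w6.png');b=cv2.imread('pics/w7.png')
for n,i,l,r in (('w6',a,232,296),('w7',b,284,324)):
  for v in (20,100,160,200): print(n,v,l,' '.join('%d'%x for x in i[v,l:r].sum(1)//3))
c=np.hstack([cv2.resize(a[0:250,232:296],None,fx=6,fy=2.38,interpolation=0),cv2.resize(b[0:250,280:340],None,fx=6,fy=2.38,interpolation=0)])
cv2.imwrite('pics/rim.png',c)
"
```

```text
w6 20 232 202 210 211 190 177 178 178 179 178 178 178 182 130 43 31 34 35 30 30 30 54 80 40 35 36 30 25 30 23 29 32 29 33 35 29 32 48 42 29 79 107 112 205 208 202 203 201 202 201 203 203 200 201 203 205 201 203 203 202 204 219 219 219 221
w6 100 232 188 191 190 190 190 189 192 193 195 195 197 197 193 192 197 200 196 194 196 194 195 198 198 205 149 49 19 34 37 26 35 27 63 61 109 74 71 74 52 36 37 50 76 72 57 29 34 50 32 61 103 180 204 202 202 199 202 200 204 203 202 200 201 202
w6 160 232 48 45 41 37 43 61 153 160 149 154 185 192 189 188 184 190 186 192 192 189 191 192 193 192 191 187 157 156 155 155 164 155 162 101 38 36 27 34 34 22 49 112 48 22 34 34 26 33 30 31 30 26 31 33 41 41 33 79 92 105 200 199 201 196
w6 200 232 175 127 54 42 43 42 46 48 46 44 41 38 61 143 151 139 144 173 177 179 178 175 176 176 176 179 175 181 177 180 183 186 82 59 58 65 62 58 61 51 30 33 34 34 30 31 57 38 32 38 28 30 33 31 30 35 27 27 28 35 50 30 81 103
w7 20 284 189 189 188 190 185 189 189 189 193 180 52 51 174 90 26 54 104 104 113 208 206 204 205 206 203 202 202 202 205 203 204 203 204 205 199 202 199 204 218 218
w7 100 284 208 204 204 207 203 203 208 208 210 205 207 209 207 207 205 208 208 214 217 73 44 115 46 24 76 101 112 200 204 201 195 197 195 196 198 200 199 195 195 201
w7 160 284 196 200 201 202 204 201 199 197 199 200 201 171 172 168 168 166 169 168 170 168 172 167 172 172 175 131 38 52 102 39 50 98 126 216 218 212 211 213 213 211
w7 200 284 38 45 38 36 39 42 41 45 38 41 47 32 34 39 41 40 38 42 37 38 41 43 62 65 63 61 61 65 65 57 39 37 57 68 99 98 101 98 100 97
```

View pics/rim.png

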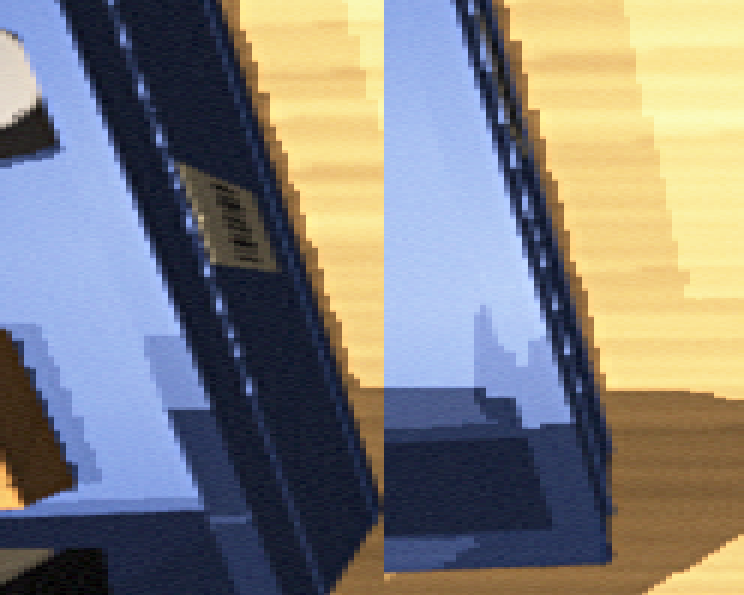

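```bash
python3 -c "
from h import *
import pickle
np.set_printoptions(precision=4,suppress=True)
w6,w7=[pickle.load(open(f'w{i}.pkl','rb')) for i in (6,7)]
def show(n,p,L,z):
  X=np.array([onz(p,u+.5,v+.5,z) for u,v in L]); f=np.polyfit(X[:,0],X[:,1],1); print(n,z,'deg %.2f'%np.degrees(np.arctan(f[0])),'y@.5: %.4f'%np.polyval(f,.5), X[[0,-1],:2].ravel())
for z in (.22,.20): show('w6 line',w6,[(253,20),(266,100),(273,160),(278,200)],z)
show('w6 inner',w6,[(244,20),(256,100),(265,160)],.22)
for z in (.22,.20): show('w7 line',w7,[(296,20),(305,100),(312,160)],z)
show('w7 inner',w7,[(293.5,20),(302.8,100),(309,160)],.22)
show('w7 outer',w7,[(298.5,20),(307.5,100),(314,160)],.22)
for z in (0,):
  show('w7 bottom',w7,[(302,20),(310,100),(316,160)],z);show('w6 bottom',w6,[(272,20),(283,100),(291,160)],z)
print('corner w7',onz(w7,280+(610-384)/6,560/2.38,.22))
# label corners in w6
print('label',tri([ray(w6,232+180/6,165/2.38)]*1) if 0 else [onz(w6,232+x/6,y/2.38,z) for x,y,z in ((180,163,.164),(215,265,.164),(258,190,.072),(280,270,.072))])
"
```

```text
w6 line 0.22 deg 5.60 y@.5: 0.2292 [0.5833 0.2381 0.4128 0.2211]
w6 line 0.2 deg 5.60 y@.5: 0.2324 [0.5897 0.242  0.4077 0.2239]
w6 inner 0.22 deg 5.93 y@.5: 0.2377 [0.5833 0.2463 0.4553 0.233 ]
w7 line 0.22 deg 6.11 y@.5: 0.2354 [0.5141 0.2369 0.3987 0.2245]
w7 line 0.2 deg 6.11 y@.5: 0.2360 [0.5205 0.2382 0.3965 0.2249]
w7 inner 0.22 deg 5.77 y@.5: 0.2374 [0.5141 0.239  0.3988 0.2273]
w7 outer 0.22 deg 6.01 y@.5: 0.2333 [0.5141 0.2348 0.3987 0.2227]
w7 bottom 0 deg 5.50 y@.5: 0.2338 [0.5845 0.2419 0.3743 0.2217]
w6 bottom 0 deg 6.41 y@.5: 0.2338 [0.6535 0.2511 0.4308 0.2261]
corner w7 [0.3248 0.22   0.22  ]
label [array([0.5529, 0.2422, 0.164 ]), array([0.5065, 0.2377, 0.164 ]), array([0.5546, 0.2406, 0.072 ]), array([0.5083, 0.2369, 0.072 ])]
```

```bash
cat > cyc.py <<'E'
from plan import *
HK=[(.5703,-.2478),(.5699,-.3055),(.5692,-.3452),(.5688,-.3953)]
TG=[(.6315,.0525),(.629,-.004),(.6175,-.060),(.6255,-.115)]
n=np.array([np.sin(np.radians(5)),np.cos(np.radians(5))])
M0=np.array([.5276,.2438]); e=np.array([np.cos(np.radians(5.8)),np.sin(np.radians(5.8))]); nt=np.array([-e[1],e[0]])
S=[.150,.080,-.080,-.150]
E
python3 -c "
from cyc import *
x,y=HK[0]
plan([(.51,.0,.32,-46),(x,y,.27,-90.6,6),(x,y,.123,-90.6,6)],8)
plan([(x,y,.123,-90.6,0),(x,y,.27,-90.6,0)],2)
"
```

```text
[0, 0, 0.8029, 15.0, 22.0, 1.0, 8] minrows 6.4
[0, 0, 0.7784, 22.02, 12.87, 5.0, 6] minrows 6.2
[0, 0, -0.0, -0.0, 0.0, 14.7, 6] minrows 3.5
[0, 0, -0.0, -0.0, 0.0, -0.0, 0] minrows 0.0
[0, 0, -0.0, -0.0, 0.0, -14.7, 0] minrows 3.5
```

>>> {"api": "play_rows", "payload": {"commands": [[[0, 0, 0.8029, 15, 22, 1, 8], [0, 0, 0.8029, 15, 22, 1, 8], [0, 0, 0.8029, 15, 22, 1, 8], [0, 0, 0.8029, 15, 22, 1, 8], [0, 0, 0.8029, 15, 22, 1, 8], [0, 0, 0.8029, 15, 22, 1, 8], [0, 0, 0.8029, 15, 22, 1, 8], [0, 0, 0.8029, 15, 22, 1, 8]]]}}

```text
clock: 10.1
tool_pos: [0.5122, -0.0045, 0.3186]
orientation: [179.9, 0.0, -46.7]
force: [-0.3, -0.4, 0.1]
opening: 0.0796
gripper_force: 0.0
```

>>> {"api": "play_rows", "payload": {"commands": [[[0, 0, 0.7784, 22.02, 12.87, 5, 6], [0, 0, 0.7784, 22.02, 12.87, 5, 6], [0, 0, 0.7784, 22.02, 12.87, 5, 6], [0, 0, 0.7784, 22.02, 12.87, 5, 6], [0, 0, 0.7784, 22.02, 12.87, 5, 6], [0, 0, 0.7784, 22.02, 12.87, 5, 6], [0, 0, 0.7784, 22.02, 12.87, 5, 6], [0, 0, 0.7784, 22.02, 12.87, 5, 6]]]}}

```text
clock: 10.77
tool_pos: [0.5703, -0.2517, 0.2676]
orientation: [179.8, 0.0, -91.0]
force: [-0.3, -0.0, -0.4]
opening: 0.06
gripper_force: 0.0
```

>>> {"api": "play_rows", "payload": {"commands": [[[0, 0, 0, 0, 0, 4, 6], [0, 0, 0, 0, 0, 8, 6], [0, 0, 0, 0, 0, 11, 6], [0, 0, 0, 0, 0, 13, 6], [0, 0, 0, 0, 0, 14.7, 6], [0, 0, 0, 0, 0, 14.7, 6], [0, 0, 0, 0, 0, 14.7, 6]]]}}

```text
clock: 11.35
tool_pos: [0.5705, -0.2478, 0.1226]
orientation: [179.9, -0.0, -90.6]
force: [-0.0, -0.1, -0.3]
opening: 0.0599
gripper_force: 0.0
```

>>> {"api": "play_rows", "payload": {"commands": [[[0, 0, 0, 0, 0, 0, 1], [0, 0, 0, 0, 0, 0, 1], [0, 0, 0, 0, 0, 0, 1], [0, 0, 0, 0, 0, 0, 1], [0, 0, 0, 0, 0, 0, 1], [0, 0, 0, 0, 0, 0, 1]]]}}

```text
clock: 11.85
tool_pos: [0.5709, -0.2482, 0.1233]
orientation: [-179.9, -0.0, -90.6]
force: [-0.2, 1.0, 4.6]
opening: 0.0317
gripper_force: 30.0
```

>>> {"api": "play_rows", "payload": {"commands": [[[0, 0, 0, 0, 0, -2, 1], [0, 0, 0, 0, 0, -5, 1], [0, 0, 0, 0, 0, -8, 1], [0, 0, 0, 0, 0, -12, 1], [0, 0, 0, 0, 0, -14.7, 1], [0, 0, 0, 0, 0, -14.7, 1]]]}}

```text
clock: 12.35
tool_pos: [0.5732, -0.2493, 0.277]
orientation: [-179.4, -0.2, -90.6]
force: [0.6, -0.5, 1.3]
opening: 0.0318
gripper_force: 30.0
```

```bash
python3 -c "
from cyc import *
t=np.array(TG[0]); a=t+n*.060; b=t+n*.027
plan([(.60,-.08,.30,-48),(*a,.25,-5),(*a,.149,-5),(*b,.149,-5),(*b,.255,-5)],1)
w=M0+e*S[0]
plan([(*(w-nt*.08),.275,5.8),(*w,.275,5.8),(*w,.195,5.8)],1)
"
```

```text
[0, 0, -0.7435, -16.81, -2.79, -3.0, 1] minrows 5.9
[0, 0, -0.7505, -11.83, -15.59, 5.0, 1] minrows 6.0
[0, 0, -0.0, 0.0, -0.01, 10.1, 1] minrows 2.4
[0, 0, -0.0, 0.0, 3.3, -0.0, 1] minrows 0.8
[0, 0, -0.0, 0.0, 0.0, -10.6, 1] minrows 2.5
[0, 0, -0.1885, 4.22, -10.4, -2.0, 1] minrows 2.7
[0, 0, -0.0, -0.0, -8.0, -0.0, 1] minrows 1.9
[0, 0, -0.0, -0.0, -0.0, 8.0, 1] minrows 1.9
```

>>> {"api": "play_rows", "payload": {"commands": [[[0, 0, -0.7435, -16.81, -2.79, -3, 1], [0, 0, -0.7435, -16.81, -2.79, -3, 1], [0, 0, -0.7435, -16.81, -2.79, -3, 1], [0, 0, -0.7435, -16.81, -2.79, -3, 1], [0, 0, -0.7435, -16.81, -2.79, -3, 1], [0, 0, -0.7435, -16.81, -2.79, -3, 1], [0, 0, -0.7435, -16.81, -2.79, -3, 1], [0, 0, -0.7435, -16.81, -2.79, -3, 1]]]}}

```text
clock: 13.02
tool_pos: [0.6001, -0.0802, 0.2993]
orientation: [180.0, 0.0, -48.2]
force: [0.0, 0.2, -0.7]
opening: 0.0318
gripper_force: 30.0
```

>>> {"api": "play_rows", "payload": {"commands": [[[0, 0, -0.7505, -11.83, -15.59, 5, 1], [0, 0, -0.7505, -11.83, -15.59, 5, 1], [0, 0, -0.7505, -11.83, -15.59, 5, 1], [0, 0, -0.7505, -11.83, -15.59, 5, 1], [0, 0, -0.7505, -11.83, -15.59, 5, 1], [0, 0, -0.7505, -11.83, -15.59, 5, 1], [0, 0, -0.7505, -11.83, -15.59, 5, 1], [0, 0, -0.7505, -11.83, -15.59, 5, 1]]]}}

```text
clock: 13.68
tool_pos: [0.637, 0.1113, 0.2492]
orientation: [180.0, 0.0, -5.4]
force: [0.2, -0.8, -0.0]
opening: 0.0317
gripper_force: 30.0
```

>>> {"api": "play_rows", "payload": {"commands": [[[0, 0, 0, 0, 0, 3, 1], [0, 0, 0, 0, 0, 6, 1], [0, 0, 0, 0, 0, 8, 1], [0, 0, 0, 0, 0, 10.1, 1], [0, 0, 0, 0, 0, 10.1, 1], [0, 0, 0, 0, 0, 10.1, 1]]]}}

```text
clock: 14.18
tool_pos: [0.6368, 0.1102, 0.1485]
orientation: [179.9, 0.1, -5.3]
force: [1.0, -0.1, 0.7]
opening: 0.0314
gripper_force: 30.0
```

```bash
python3 -c "
from h import *
p=snap('scene','s1');w=snap('wrist','w8')
n=np.array([np.sin(np.radians(5)),np.cos(np.radians(5)),0]);o=np.append(np.array([.6315,.0525])+n[:2]*.06,.176)
for hx,hz in ((0,.005),(-.043,-.079),(-.0135,-.095),(-.043,-.095)): print(proj(p,o+n*hx+[0,0,hz]), proj(w,o+n*hx+[0,0,hz]))
print('slot',proj(p,[.6315,.0525,.089]))
a=cv2.resize(p['color'][170:290,270:420,::-1],(600,480),interpolation=2); cv2.imwrite('pics/s1c.png',a)
"
```

```text
[372.2785616  163.63182973] [315.25713454 273.72761172]
[359.72309451 200.34914569] [371.88514201 219.80873331]
[365.82279749 197.75072681] [332.54277372 213.95422982]
[359.29887555 204.95910644] [368.3280892  213.78173763]
slot [355.62341424 206.94161904]
```

View pics/s1c.png

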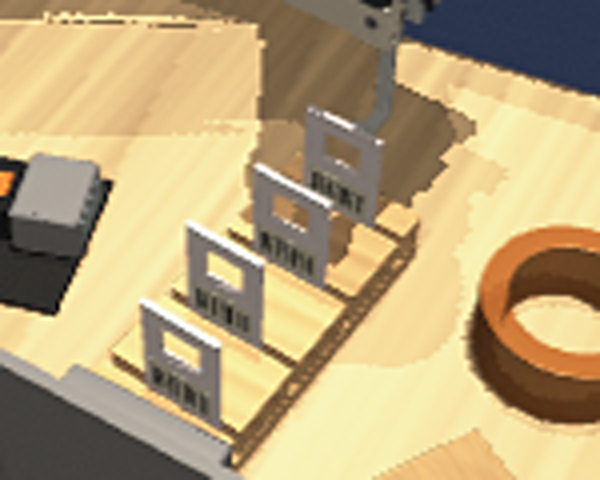

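```bash
python3 -c "
from h import *
p=snap('scene');w=snap('wrist')
n=np.array([np.sin(np.radians(5)),np.cos(np.radians(5)),0]);m=np.array([n[1],-n[0],0]);o=np.append(np.array([.6315,.0525])+n[:2]*.06,.176)
P=[(-.016,0),(-.016,-.09),(-.038,-.09),(-.038,-.079),(-.043,-.079),(-.043,-.095),(-.011,-.095),(-.011,0)]
def draw(p,l,t,r,b,f):
  i=cv2.resize(p['color'][t:b,l:r,::-1],None,fx=f,fy=f,interpolation=2).copy()
  j=i.copy()
  for s in (-.005,.005):
    q=np.array([proj(p,o+n*x+m*s+[0,0,z]) for x,z in P]); cv2.polylines(j,[np.int32((q+.5-[l,t])*f)],False,(0,0,255) if s>0 else (0,255,0),1)
  return np.vstack([i,j])
A=draw(p,330,165,400,225,5.7); B=draw(w,290,170,430,260,3.8)
print(A.shape,B.shape); cv2.imwrite('pics/ov.png',np.hstack([cv2.resize(A,(380,600)),cv2.resize(B,(410,600))]))
"
```

```text
(684, 399, 3) (684, 532, 3)
```

View pics/ov.png

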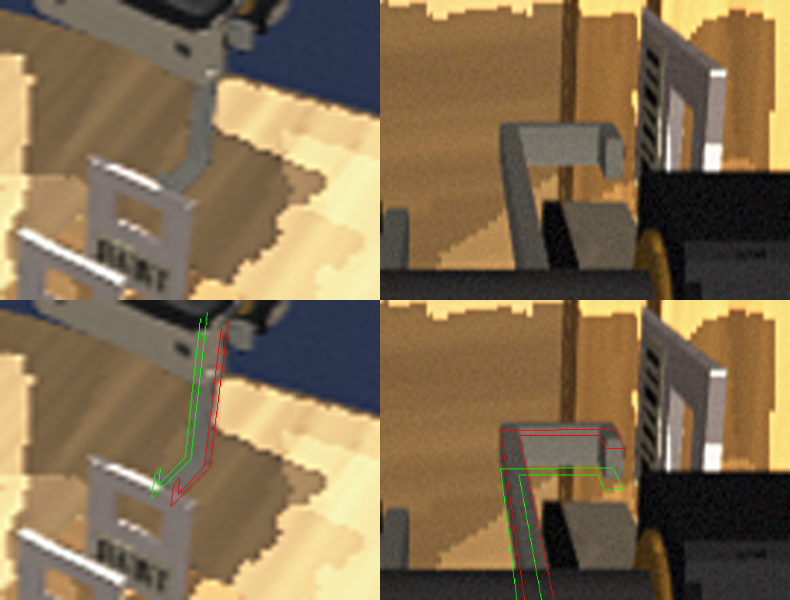

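>>> {"api": "play_rows", "payload": {"commands": [[[0, 0, 0, 0, 0.8, 0, 1], [0, 0, 0, 0, 1.6, 0, 1], [0, 0, 0, 0, 2.5, 0, 1], [0, 0, 0, 0, 3.3, 0, 1], [0, 0, 0, 0, 3.3, 0, 1], [0, 0, 0, 0, 3.3, 0, 1]]]}}

```text
clock: 14.88
tool_pos: [0.6342, 0.0782, 0.1487]
orientation: [-180.0, -0.0, -5.1]
force: [-0.2, 0.5, -0.9]
opening: 0.0318
gripper_force: 30.0
```

>>> {"api": "play_rows", "payload": {"commands": [[[0, 0, 0, 0, 0, -1, 1], [0, 0, 0, 0, 0, -2, 1], [0, 0, 0, 0, 0, -3, 1], [0, 0, 0, 0, 0, -5, 1], [0, 0, 0, 0, 0, -7, 1], [0, 0, 0, 0, 0, -9, 1], [0, 0, 0, 0, 0, -10.6, 1], [0, 0, 0, 0, 0, -10.6, 1]]]}}

```text
clock: 15.55
tool_pos: [0.6361, 0.0797, 0.2601]
orientation: [-179.9, -0.4, -5.0]
force: [1.1, -0.0, 0.3]
opening: 0.0318
gripper_force: 30.0
```

```bash
python3 -c "
from h import *
p=snap('scene','s2');w=snap('wrist')
print([(np.round(d['bbox'],1).tolist(),round(d['conf'],2)) for d in ctrl.find_in(p,'tag1')])
cv2.imwrite('pics/s2c.png',np.hstack([cv2.resize(p['color'][130:260,290:420,::-1],(390,390)),cv2.resize(w['color'][130:260,270:400,::-1],(390,390))]))
"
```

```text
[([317.6, 225.9, 19.0, 31.0], 0.94), ([333.2, 208.9, 20.9, 30.0], 0.9), ([305.0, 247.5, 17.7, 30.9], 0.83), ([348.3, 168.0, 19.0, 38.2], 0.71)]
```

View pics/s2c.png

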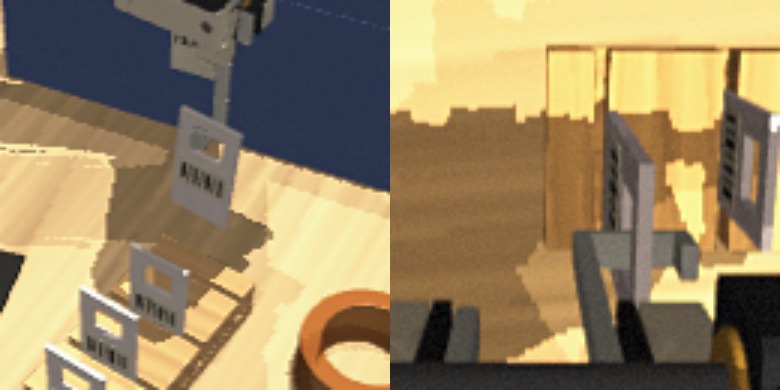

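>>> {"api": "play_rows", "payload": {"commands": [[[0, 0, -0.06, 1.2, -3, -0.6, 1], [0, 0, -0.12, 2.5, -6, -1.2, 1], [0, 0, -0.1885, 4.22, -9, -2, 1], [0, 0, -0.1885, 4.22, -10.4, -2, 1], [0, 0, -0.1885, 4.22, -10.4, -2, 1], [0, 0, -0.1885, 4.22, -10.4, -2, 1]]]}}

```text
clock: 16.2
tool_pos: [0.6847, 0.1798, 0.2726]
orientation: [180.0, 0.2, 5.8]
force: [-0.8, 0.5, -1.8]
opening: 0.0318
gripper_force: 30.0
```

>>> {"api": "play_rows", "payload": {"commands": [[[0, 0, 0, 0, -2, 0, 1], [0, 0, 0, 0, -4, 0, 1], [0, 0, 0, 0, -6, 0, 1], [0, 0, 0, 0, -8, 0, 1], [0, 0, 0, 0, -8, 0, 1], [0, 0, 0, 0, -8, 0, 1]]]}}

```text
clock: 16.7
tool_pos: [0.6765, 0.2592, 0.2739]
orientation: [180.0, 0.1, 5.8]
force: [-1.1, -0.8, -0.6]
opening: 0.0314
gripper_force: 30.0
```

>>> {"api": "play_rows", "payload": {"commands": [[[0, 0, 0, 0, 0, 2, 1], [0, 0, 0, 0, 0, 4, 1], [0, 0, 0, 0, 0, 5.5, 1], [0, 0, 0, 0, 0, 7, 1], [0, 0, 0, 0, 0, 8, 1], [0, 0, 0, 0, 0, 8, 1], [0, 0, 0, 0, 0, 8, 1]]]}}

```text
clock: 17.28
tool_pos: [0.6773, 0.2579, 0.1946]
orientation: [180.0, 0.0, 5.8]
force: [0.4, 0.7, -0.5]
opening: 0.032
gripper_force: 30.0
```

```bash
python3 -c "
from h import *
p=snap('scene','s3');w=snap('wrist','w9');print(ctrl.get_obs()['force'])
cv2.imwrite('pics/s3c.png',np.hstack([cv2.resize(p['color'][70:220,310:460,::-1],(390,390)),cv2.resize(w['color'][60:260,250:450,::-1],(390,390))]))
"
```

```text
[-0.31462164  0.2425228  -0.97689248]
```

View pics/s3c.png

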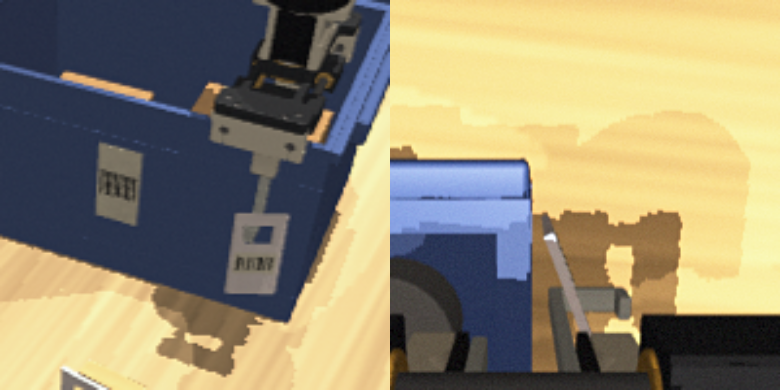

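```bash
cat > c2.py <<'E'
import sys; from cyc import *
i=int(sys.argv[1]); x,y=HK[i]; c=load()
print('release then:'); plan([(c[0],c[1],.30,5.8),((c[0]+x)/2,(c[1]+y)/2,.31,-44),(x,y,.27,-90.6),(x,y,.123,-90.6)],6)
t=np.array(TG[i])+[.002,0]; a=t+n*.060; b=t+n*.027
print('carry'); plan([(x,y,.27,-90.6),((x+a[0])/2+.02,(y+a[1])/2,.30,-48),(*a,.25,-5),(*a,.149,-5),(*b,.149,-5),(*b,.255,-5)],1)
w=M0+e*S[i]
plan([(*((b+w-nt*.08)/2),.275,0),(*(w-nt*.08),.275,5.8),(*w,.275,5.8),(*w,.195,5.8)],1)
print(load())
E
python3 c2.py 1
```

```text
release then:
[0, 0, -0.0, 0.0, 0.0, -10.5, 6] minrows 2.5
[0, 0, 0.8691, -8.17, 27.54, -1.0, 6] minrows 7.0
[0, 0, 0.8134, 15.75, 24.02, 4.0, 6] minrows 7.0
[0, 0, -0.0, 0.0, -0.0, 14.7, 6] minrows 3.5
carry
[0, 0, -0.0, 0.0, -0.0, -14.7, 1] minrows 3.5
[0, 0, -0.7435, -18.12, -5.13, -3.0, 1] minrows 5.9
[0, 0, -0.7505, -12.54, -13.06, 5.0, 1] minrows 6.0
[0, 0, -0.0, 0.0, -0.0, 10.1, 1] minrows 2.4
[0, 0, -0.0, 0.0, 3.3, -0.0, 1] minrows 0.8
[0, 0, -0.0, 0.0, -0.0, -10.6, 1] minrows 2.5
[0, 0, -0.0873, -1.55, -7.37, -2.0, 1] minrows 1.9
[0, 0, -0.1012, -0.91, -7.47, -0.0, 1] minrows 1.8
[0, 0, -0.0, 0.0, -8.0, -0.0, 1] minrows 1.9
[0, 0, -0.0, 0.0, 0.0, 8.0, 1] minrows 1.9
[0.6071440756045643, 0.2519271921401067, 0.19499999999999995, 5.798543345873628]
```

>>> {"api": "play_rows", "payload": {"commands": [[[0, 0, 0, 0, 0, 0, 6], [0, 0, 0, 0, 0, 0, 6], [0, 0, 0, 0, 0, 0, 6], [0, 0, 0, 0, 0, 0, 6], [0, 0, 0, 0, 0, -2, 6], [0, 0, 0, 0, 0, -6, 6], [0, 0, 0, 0, 0, -10.5, 6], [0, 0, 0, 0, 0, -10.5, 6]]]}}

```text
clock: 18.05
tool_pos: [0.6801, 0.2591, 0.3094]
orientation: [-179.8, -0.7, 5.8]
force: [0.4, -0.2, 1.9]
opening: 0.0599
gripper_force: 0.0
```

>>> {"api": "play_rows", "payload": {"commands": [[[0, 0, 0.8691, -8.17, 27.54, -1, 6], [0, 0, 0.8691, -8.17, 27.54, -1, 6], [0, 0, 0.8691, -8.17, 27.54, -1, 6], [0, 0, 0.8691, -8.17, 27.54, -1, 6], [0, 0, 0.8691, -8.17, 27.54, -1, 6], [0, 0, 0.8691, -8.17, 27.54, -1, 6], [0, 0, 0.8691, -8.17, 27.54, -1, 6], [0, 0, 0.8691, -8.17, 27.54, -1, 6]]]}}

```text
clock: 18.72
tool_pos: [0.6224, -0.0291, 0.311]
orientation: [-180.0, -0.1, -44.6]
force: [0.7, 1.2, -0.5]
opening: 0.0596
gripper_force: 0.0
```

```bash
python3 -c "
from h import *
p=snap('scene','s4');w=snap('wrist','w10');t=snap('top','t4')
M0=np.array([.5276,.2438]); a=np.radians(5.8);e=np.array([np.cos(a),np.sin(a)]);nt=np.array([-e[1],e[0]])
s=M0+e*.15-nt*.027
print('pred', proj(p,[*s,.055]),proj(p,[*s,.140]))
for k in ('tag1','hook1'): print(k,[(np.round(d['bbox'],1).tolist(),round(d['conf'],2)) for d in ctrl.find_in(p,k)])
"
```

```text
pred [402.84012937 179.50247401] [407.77528493 154.57044385]
tag1 [([304.5, 244.9, 22.1, 31.6], 0.95), ([395.4, 150.7, 23.9, 33.0], 0.81), ([334.3, 208.7, 17.7, 32.4], 0.78), ([317.3, 222.8, 20.5, 31.8], 0.71), ([185.6, 337.8, 20.5, 19.0], 0.7), ([403.8, 115.7, 15.8, 45.2], 0.31), ([284.6, 52.9, 179.9, 139.6], 0.16)]
hook1 [([182.8, 336.4, 24.5, 21.1], 0.67), ([403.8, 115.3, 16.2, 46.3], 0.56), ([221.7, 289.6, 21.8, 28.1], 0.51)]
```

>>> {"api": "play_rows", "payload": {"commands": [[[0, 0, 0.8134, 15.75, 24.02, 4, 6], [0, 0, 0.8134, 15.75, 24.02, 4, 6], [0, 0, 0.8134, 15.75, 24.02, 4, 6], [0, 0, 0.8134, 15.75, 24.02, 4, 6], [0, 0, 0.8134, 15.75, 24.02, 4, 6], [0, 0, 0.8134, 15.75, 24.02, 4, 6], [0, 0, 0.8134, 15.75, 24.02, 4, 6], [0, 0, 0.8134, 15.75, 24.02, 4, 6]]]}}

```text
clock: 19.63
tool_pos: [0.5687, -0.31, 0.2673]
orientation: [179.8, -0.0, -91.0]
force: [0.1, 1.8, -0.5]
opening: 0.0602
gripper_force: 0.0
```

>>> {"api": "play_rows", "payload": {"commands": [[[0, 0, 0, 0, 0, 4, 6], [0, 0, 0, 0, 0, 8, 6], [0, 0, 0, 0, 0, 11, 6], [0, 0, 0, 0, 0, 13, 6], [0, 0, 0, 0, 0, 14.7, 6], [0, 0, 0, 0, 0, 14.7, 6], [0, 0, 0, 0, 0, 14.7, 6]]]}}

```text
clock: 20.22
tool_pos: [0.5705, -0.3049, 0.1217]
orientation: [179.9, 0.0, -90.5]
force: [0.4, 1.0, 0.1]
opening: 0.0598
gripper_force: 0.0
```

>>> {"api": "play_rows", "payload": {"commands": [[[0, 0, 0, 0, 0, 0, 1], [0, 0, 0, 0, 0, 0, 1], [0, 0, 0, 0, 0, 0, 1], [0, 0, 0, 0, 0, 0, 1], [0, 0, 0, 0, 0, 0, 1], [0, 0, 0, 0, 0, 0, 1]]]}}

```text
clock: 20.72
tool_pos: [0.5704, -0.306, 0.1233]
orientation: [-179.9, -0.0, -90.6]
force: [-0.2, 1.4, 3.3]
opening: 0.0316
gripper_force: 30.0
```

>>> {"api": "play_rows", "payload": {"commands": [[[0, 0, 0, 0, 0, -2, 1], [0, 0, 0, 0, 0, -5, 1], [0, 0, 0, 0, 0, -8, 1], [0, 0, 0, 0, 0, -12, 1], [0, 0, 0, 0, 0, -14.7, 1], [0, 0, 0, 0, 0, -14.7, 1]]]}}

```text
clock: 21.22
tool_pos: [0.5725, -0.3073, 0.2773]
orientation: [-179.4, -0.2, -90.6]
force: [0.2, 0.4, 0.7]
opening: 0.0316
gripper_force: 30.0
```

>>> {"api": "play_rows", "payload": {"commands": [[[0, 0, -0.7435, -18.12, -5.13, -3, 1], [0, 0, -0.7435, -18.12, -5.13, -3, 1], [0, 0, -0.7435, -18.12, -5.13, -3, 1], [0, 0, -0.7435, -18.12, -5.13, -3, 1], [0, 0, -0.7435, -18.12, -5.13, -3, 1], [0, 0, -0.7435, -18.12, -5.13, -3, 1], [0, 0, -0.7435, -18.12, -5.13, -3, 1], [0, 0, -0.7435, -18.12, -5.13, -3, 1]]]}}

```text
clock: 21.88
tool_pos: [0.6232, -0.125, 0.2993]
orientation: [180.0, 0.0, -48.2]
force: [0.3, -0.3, -0.7]
opening: 0.0317
gripper_force: 30.0
```

>>> {"api": "play_rows", "payload": {"commands": [[[0, 0, -0.7505, -12.54, -13.06, 5, 1], [0, 0, -0.7505, -12.54, -13.06, 5, 1], [0, 0, -0.7505, -12.54, -13.06, 5, 1], [0, 0, -0.7505, -12.54, -13.06, 5, 1], [0, 0, -0.7505, -12.54, -13.06, 5, 1], [0, 0, -0.7505, -12.54, -13.06, 5, 1], [0, 0, -0.7505, -12.54, -13.06, 5, 1], [0, 0, -0.7505, -12.54, -13.06, 5, 1]]]}}

```text
clock: 22.55
tool_pos: [0.6364, 0.0544, 0.2494]
orientation: [180.0, 0.0, -5.4]
force: [-0.6, -0.3, -0.6]
opening: 0.0314
gripper_force: 30.0
```

>>> {"api": "play_rows", "payload": {"commands": [[[0, 0, 0, 0, 0, 3, 1], [0, 0, 0, 0, 0, 6, 1], [0, 0, 0, 0, 0, 8, 1], [0, 0, 0, 0, 0, 10.1, 1], [0, 0, 0, 0, 0, 10.1, 1], [0, 0, 0, 0, 0, 10.1, 1], [0, 0, 0, 0, 0, 10.1, 1]]]}}

```text
clock: 23.13
tool_pos: [0.6375, 0.0545, 0.1502]
orientation: [-180.0, -0.1, -5.2]
force: [0.5, 0.3, -0.1]
opening: 0.0321
gripper_force: 30.0
```

```bash
python3 -c "
from h import *
p=snap('scene','s5');w=snap('wrist','w11')
for k in ('tag1','hook1'): print(k,[(np.round(d['bbox'],1).tolist(),round(d['conf'],2)) for d in ctrl.find_in(w,k)])
i=w['color'][110:290,280:460,::-1]; cv2.imwrite('pics/w11c.png',cv2.resize(np.hstack([i,cv2.imread('pics/w8.png')[110:290,280:460]]),None,fx=2.2,fy=2.2))
"
```

```text
tag1 [([378.2, 176.2, 28.7, 51.8], 0.98), ([0.0, 149.0, 111.5, 80.3], 0.88), ([488.4, 174.2, 80.4, 73.2], 0.79)]
hook1 [([289.7, 209.9, 81.9, 41.5], 0.84), ([19.5, 187.1, 39.2, 18.8], 0.8), ([419.0, 0.0, 130.5, 79.2], 0.57)]
```

>>> {"api": "play_rows", "payload": {"commands": [[[0, 0, 0, 0, 0.8, 0, 1], [0, 0, 0, 0, 1.6, 0, 1], [0, 0, 0, 0, 2.5, 0, 1], [0, 0, 0, 0, 3.3, 0, 1], [0, 0, 0, 0, 3.3, 0, 1], [0, 0, 0, 0, 3.3, 0, 1]]]}}

```text
clock: 23.83
tool_pos: [0.6336, 0.0216, 0.1486]
orientation: [180.0, -0.0, -5.1]
force: [0.2, -0.2, -0.3]
opening: 0.0318
gripper_force: 30.0
```

>>> {"api": "play_rows", "payload": {"commands": [[[0, 0, 0, 0, 0, -1, 1], [0, 0, 0, 0, 0, -2, 1], [0, 0, 0, 0, 0, -3, 1], [0, 0, 0, 0, 0, -5, 1], [0, 0, 0, 0, 0, -7, 1], [0, 0, 0, 0, 0, -9, 1], [0, 0, 0, 0, 0, -10.6, 1], [0, 0, 0, 0, 0, -10.6, 1]]]}}

```text
clock: 24.5
tool_pos: [0.6356, 0.023, 0.2601]
orientation: [-179.9, -0.4, -4.9]
force: [0.1, -0.2, -0.1]
opening: 0.0321
gripper_force: 30.0
```

```bash
python3 -c "
from h import *
p=snap('scene','s6');w=snap('wrist','w12')
for k in ('tag1',): print(k,[(np.round(d['bbox'],1).tolist(),round(d['conf'],2)) for d in ctrl.find_in(p,k)])
o=ctrl.get_obs()['tool_pos'];print(proj(p,o+[0,-.027,-.149]),proj(p,o+[0,-.027,-.051]))
"
```

```text
tag1 [([304.5, 243.2, 20.6, 35.4], 0.94), ([335.1, 180.6, 20.9, 42.0], 0.78), ([314.8, 224.1, 22.4, 34.6], 0.7), ([396.8, 150.0, 22.5, 30.6], 0.61)]
[344.93319944 218.23501401] [346.64004585 186.91187722]
```

Tag 2 is on the hook. Carry it to the tote, and check before release.

>>> {"api": "play_rows", "payload": {"commands": [[[0, 0, -0.03, -0.5, -2.5, -0.6, 1], [0, 0, -0.06, -1, -5, -1.3, 1], [0, 0, -0.0873, -1.55, -7.37, -2, 1]]]}}

```text
clock: 24.9
tool_pos: [0.6239, 0.0977, 0.2734]
orientation: [180.0, 0.1, 0.0]
force: [0.4, 1.0, -1.6]
opening: 0.0317
gripper_force: 30.0
```

>>> {"api": "play_rows", "payload": {"commands": [[[0, 0, -0.04, -0.4, -3, 0, 1], [0, 0, -0.08, -0.7, -5.5, 0, 1], [0, 0, -0.1012, -0.91, -7.47, 0, 1], [0, 0, -0.1012, -0.91, -7.47, 0, 1], [0, 0, -0.1012, -0.91, -7.47, 0, 1]]]}}

```text
clock: 25.32
tool_pos: [0.6148, 0.1729, 0.2733]
orientation: [180.0, 0.1, 5.9]
force: [0.1, 0.0, -1.8]
opening: 0.0314
gripper_force: 30.0
```

>>> {"api": "play_rows", "payload": {"commands": [[[0, 0, 0, 0, -2, 0, 1], [0, 0, 0, 0, -4, 0, 1], [0, 0, 0, 0, -6, 0, 1], [0, 0, 0, 0, -8, 0, 1], [0, 0, 0, 0, -8, 0, 1], [0, 0, 0, 0, -8, 0, 1]]]}}

```text
clock: 25.82
tool_pos: [0.6072, 0.2514, 0.2737]
orientation: [180.0, 0.1, 5.8]
force: [-0.2, 0.7, -0.9]
opening: 0.0318
gripper_force: 30.0
```

>>> {"api": "play_rows", "payload": {"commands": [[[0, 0, 0, 0, 0, 2, 1], [0, 0, 0, 0, 0, 4, 1], [0, 0, 0, 0, 0, 5.5, 1], [0, 0, 0, 0, 0, 7, 1], [0, 0, 0, 0, 0, 8, 1], [0, 0, 0, 0, 0, 8, 1], [0, 0, 0, 0, 0, 8, 1]]]}}

```text
clock: 26.4
tool_pos: [0.6076, 0.2505, 0.1945]
orientation: [180.0, 0.0, 5.7]
force: [0.2, 0.5, -0.1]
opening: 0.0317
gripper_force: 30.0
```

```bash
python3 -c "
from h import *
p=snap('scene','s7');w=snap('wrist','w13');print(ctrl.get_obs()['force'])
print([(np.round(d['bbox'],1).tolist(),round(d['conf'],2)) for d in ctrl.find_in(p,'tag1')])
"; python3 c2.py 2
```

```text
[ 0.53500511 -0.78949075 -0.81483117]
[([396.0, 150.8, 26.0, 31.7], 0.97), ([303.7, 246.9, 20.1, 27.3], 0.94), ([366.4, 141.7, 21.2, 34.5], 0.9), ([316.7, 225.0, 21.1, 31.6], 0.85)]
release then:
[0, 0, -0.0, 0.0, 0.0, -10.5, 6] minrows 2.5
[0, 0, 0.8691, -4.9, 29.51, -1.0, 6] minrows 7.2
[0, 0, 0.8134, 19.37, 22.8, 4.0, 6] minrows 7.2
[0, 0, -0.0, 0.0, -0.0, 14.7, 6] minrows 3.5
carry
[0, 0, -0.0, 0.0, -0.0, -14.7, 1] minrows 3.5
[0, 0, -0.7435, -17.3, -4.6, -3.0, 1] minrows 5.9
[0, 0, -0.7505, -12.3, -12.11, 5.0, 1] minrows 6.0
[0, 0, -0.0, 0.0, -0.0, 10.1, 1] minrows 2.4
[0, 0, -0.0, 0.0, 3.3, -0.0, 1] minrows 0.8
[0, 0, -0.0, 0.0, -0.0, -10.6, 1] minrows 2.5
[0, 0, -0.0873, -9.08, -8.7, -2.0, 1] minrows 3.1
[0, 0, -0.1012, -8.28, -9.46, -0.0, 1] minrows 3.0
[0, 0, -0.0, -0.0, -8.01, -0.0, 1] minrows 1.9
[0, 0, -0.0, -0.0, 0.0, 8.0, 1] minrows 1.9
[0.44805069884010706, 0.23576726264501496, 0.19499999999999995, 5.798543345873628]
```

>>> {"api": "play_rows", "payload": {"commands": [[[0, 0, 0, 0, 0, 0, 6], [0, 0, 0, 0, 0, 0, 6], [0, 0, 0, 0, 0, 0, 6], [0, 0, 0, 0, 0, 0, 6], [0, 0, 0, 0, 0, -2, 6], [0, 0, 0, 0, 0, -6, 6], [0, 0, 0, 0, 0, -10.5, 6], [0, 0, 0, 0, 0, -10.5, 6]]]}}

```text
clock: 27.22
tool_pos: [0.6105, 0.2523, 0.3088]
orientation: [-179.8, -0.7, 5.8]
force: [0.7, 0.6, 3.1]
opening: 0.0602
gripper_force: 0.0
```

>>> {"api": "play_rows", "payload": {"commands": [[[0, 0, 0.8691, -4.9, 29.51, -1, 6], [0, 0, 0.8691, -4.9, 29.51, -1, 6], [0, 0, 0.8691, -4.9, 29.51, -1, 6], [0, 0, 0.8691, -4.9, 29.51, -1, 6], [0, 0, 0.8691, -4.9, 29.51, -1, 6], [0, 0, 0.8691, -4.9, 29.51, -1, 6], [0, 0, 0.8691, -4.9, 29.51, -1, 6], [0, 0, 0.8691, -4.9, 29.51, -1, 6]]]}}

```text
clock: 27.88
tool_pos: [0.5877, -0.0519, 0.3103]
orientation: [-180.0, -0.1, -44.6]
force: [0.0, 0.5, -0.4]
opening: 0.06
gripper_force: 0.0
```

>>> {"api": "play_rows", "payload": {"commands": [[[0, 0, 0.8134, 19.37, 22.8, 4, 6], [0, 0, 0.8134, 19.37, 22.8, 4, 6], [0, 0, 0.8134, 19.37, 22.8, 4, 6], [0, 0, 0.8134, 19.37, 22.8, 4, 6], [0, 0, 0.8134, 19.37, 22.8, 4, 6], [0, 0, 0.8134, 19.37, 22.8, 4, 6], [0, 0, 0.8134, 19.37, 22.8, 4, 6], [0, 0, 0.8134, 19.37, 22.8, 4, 6]]]}}

```text
clock: 28.55
tool_pos: [0.568, -0.3503, 0.2678]
orientation: [179.9, -0.0, -91.0]
force: [1.2, 2.2, -0.6]
opening: 0.0599
gripper_force: 0.0
```

>>> {"api": "play_rows", "payload": {"commands": [[[0, 0, 0, 0, 0, 4, 6], [0, 0, 0, 0, 0, 8, 6], [0, 0, 0, 0, 0, 11, 6], [0, 0, 0, 0, 0, 13, 6], [0, 0, 0, 0, 0, 14.7, 6], [0, 0, 0, 0, 0, 14.7, 6], [0, 0, 0, 0, 0, 14.7, 6]]]}}

```text
clock: 29.13
tool_pos: [0.5692, -0.3455, 0.122]
orientation: [179.9, 0.0, -90.6]
force: [-0.3, 0.0, 1.3]
opening: 0.0599
gripper_force: 0.0
```

>>> {"api": "play_rows", "payload": {"commands": [[[0, 0, 0, 0, 0, 0, 1], [0, 0, 0, 0, 0, 0, 1], [0, 0, 0, 0, 0, 0, 1], [0, 0, 0, 0, 0, 0, 1], [0, 0, 0, 0, 0, 0, 1], [0, 0, 0, 0, 0, 0, 1]]]}}

```text
clock: 29.63
tool_pos: [0.5697, -0.3456, 0.1234]
orientation: [-179.9, -0.0, -90.6]
force: [-0.8, 1.4, 4.0]
opening: 0.0315
gripper_force: 30.0
```

>>> {"api": "play_rows", "payload": {"commands": [[[0, 0, 0, 0, 0, -2, 1], [0, 0, 0, 0, 0, -5, 1], [0, 0, 0, 0, 0, -8, 1], [0, 0, 0, 0, 0, -12, 1], [0, 0, 0, 0, 0, -14.7, 1], [0, 0, 0, 0, 0, -14.7, 1]]]}}

```text
clock: 30.13
tool_pos: [0.5718, -0.3471, 0.2774]
orientation: [-179.4, -0.3, -90.6]
force: [0.6, 0.9, 0.9]
opening: 0.0318
gripper_force: 30.0
```

```bash
python3 -c "
from h import *
p=snap('scene','s8');t=snap('top','t8')
print([(np.round(d['bbox'],1).tolist(),round(d['conf'],2)) for d in ctrl.find_in(p,'tag1')])
print([(np.round(d['bbox'],1).tolist(),round(d['conf'],2)) for d in ctrl.find_in(t,'scanner')])
"
```

```text
[([316.9, 225.1, 20.5, 29.6], 0.96), ([398.1, 154.3, 20.0, 23.7], 0.82), ([368.0, 141.4, 24.1, 32.2], 0.74), ([303.4, 247.1, 21.8, 31.5], 0.72), ([377.7, 108.2, 15.2, 48.0], 0.49)]
[([302.7, 240.1, 31.8, 52.2], 0.81), ([110.8, 127.0, 129.1, 173.5], 0.55)]
```

>>> {"api": "play_rows", "payload": {"commands": [[[0, 0, -0.7435, -17.3, -4.6, -3, 1], [0, 0, -0.7435, -17.3, -4.6, -3, 1], [0, 0, -0.7435, -17.3, -4.6, -3, 1], [0, 0, -0.7435, -17.3, -4.6, -3, 1], [0, 0, -0.7435, -17.3, -4.6, -3, 1], [0, 0, -0.7435, -17.3, -4.6, -3, 1], [0, 0, -0.7435, -17.3, -4.6, -3, 1], [0, 0, -0.7435, -17.3, -4.6, -3, 1]]]}}

```text
clock: 31.0
tool_pos: [0.6168, -0.1728, 0.2982]
orientation: [179.9, 0.1, -48.2]
force: [-0.1, 0.2, -1.2]
opening: 0.0316
gripper_force: 30.0
```

>>> {"api": "play_rows", "payload": {"commands": [[[0, 0, -0.7505, -12.3, -12.11, 5, 1], [0, 0, -0.7505, -12.3, -12.11, 5, 1], [0, 0, -0.7505, -12.3, -12.11, 5, 1], [0, 0, -0.7505, -12.3, -12.11, 5, 1], [0, 0, -0.7505, -12.3, -12.11, 5, 1], [0, 0, -0.7505, -12.3, -12.11, 5, 1], [0, 0, -0.7505, -12.3, -12.11, 5, 1], [0, 0, -0.7505, -12.3, -12.11, 5, 1]]]}}

```text
clock: 31.67
tool_pos: [0.6248, -0.0014, 0.249]
orientation: [180.0, 0.1, -5.4]
force: [-0.0, -0.2, 0.1]
opening: 0.0321
gripper_force: 30.0
```

>>> {"api": "play_rows", "payload": {"commands": [[[0, 0, 0, 0, 0, 3, 1], [0, 0, 0, 0, 0, 6, 1], [0, 0, 0, 0, 0, 8, 1], [0, 0, 0, 0, 0, 10.1, 1], [0, 0, 0, 0, 0, 10.1, 1], [0, 0, 0, 0, 0, 10.1, 1], [0, 0, 0, 0, 0, 10.1, 1]]]}}

```text
clock: 32.25
tool_pos: [0.6258, -0.0014, 0.1499]
orientation: [180.0, -0.1, -5.2]
force: [0.1, 0.1, -0.4]
opening: 0.0321
gripper_force: 30.0
```

>>> {"api": "play_rows", "payload": {"commands": [[[0, 0, 0, 0, 0.8, 0, 1], [0, 0, 0, 0, 1.6, 0, 1], [0, 0, 0, 0, 2.5, 0, 1], [0, 0, 0, 0, 3.3, 0, 1], [0, 0, 0, 0, 3.3, 0, 1], [0, 0, 0, 0, 3.3, 0, 1]]]}}

```text
clock: 32.75
tool_pos: [0.6221, -0.0343, 0.1488]
orientation: [-180.0, -0.0, -5.1]
force: [0.6, 0.7, -1.3]
opening: 0.0318
gripper_force: 30.0
```

>>> {"api": "play_rows", "payload": {"commands": [[[0, 0, 0, 0, 0, -1, 1], [0, 0, 0, 0, 0, -2, 1], [0, 0, 0, 0, 0, -3, 1], [0, 0, 0, 0, 0, -5, 1], [0, 0, 0, 0, 0, -7, 1], [0, 0, 0, 0, 0, -9, 1], [0, 0, 0, 0, 0, -10.6, 1], [0, 0, 0, 0, 0, -10.6, 1]]]}}

```text
clock: 33.42
tool_pos: [0.6241, -0.0332, 0.26]
orientation: [-179.9, -0.4, -4.9]
force: [0.2, -0.2, 0.1]
opening: 0.032
gripper_force: 30.0
```

```bash
python3 -c "
from h import *
p=snap('scene','s9')
for k in ('tag1',): print(k,[(np.round(d['bbox'],1).tolist(),round(d['conf'],2)) for d in ctrl.find_in(p,k)])
o=ctrl.get_obs()['tool_pos'];print(proj(p,o+[0,-.027,-.149]),proj(p,o+[0,-.027,-.051]))
"
```

```text
tag1 [([319.1, 196.8, 19.5, 41.4], 0.77), ([396.2, 151.8, 22.4, 27.7], 0.7), ([321.3, 166.0, 24.0, 46.6], 0.66), ([304.5, 243.3, 19.2, 34.9], 0.63), ([218.7, 209.9, 78.5, 39.9], 0.35)]
[328.00648843 232.71577153] [328.20685098 201.53372216]
```

>>> {"api": "play_rows", "payload": {"commands": [[[0, 0, -0.02, -2, -1.8, -0.4, 1], [0, 0, -0.04, -4.5, -4.2, -1, 1], [0, 0, -0.065, -7, -6.7, -1.5, 1], [0, 0, -0.0873, -9.08, -8.7, -2, 1]]]}}

```text
clock: 33.85
tool_pos: [0.5373, 0.0621, 0.2737]
orientation: [180.0, 0.1, 0.0]
force: [0.4, 0.7, -1.0]
opening: 0.0317
gripper_force: 30.0
```

>>> {"api": "play_rows", "payload": {"commands": [[[0, 0, -0.03, -2.3, -2.6, 0, 1], [0, 0, -0.06, -4.6, -5.2, 0, 1], [0, 0, -0.09, -6.8, -7.8, 0, 1], [0, 0, -0.1012, -8.28, -9.46, 0, 1], [0, 0, -0.1012, -8.28, -9.46, 0, 1], [0, 0, -0.1012, -8.28, -9.46, 0, 1], [0, 0, -0.1012, -8.28, -9.46, 0, 1]]]}}

```text
clock: 34.43
tool_pos: [0.4563, 0.1557, 0.2742]
orientation: [180.0, 0.0, 5.8]
force: [0.4, -0.1, -2.2]
opening: 0.0319
gripper_force: 30.0
```

>>> {"api": "play_rows", "payload": {"commands": [[[0, 0, 0, 0, -2, 0, 1], [0, 0, 0, 0, -4, 0, 1], [0, 0, 0, 0, -6, 0, 1], [0, 0, 0, 0, -8.01, 0, 1], [0, 0, 0, 0, -8.01, 0, 1], [0, 0, 0, 0, -8.01, 0, 1]]]}}

```text
clock: 34.93
tool_pos: [0.4488, 0.2353, 0.2738]
orientation: [179.9, 0.1, 5.8]
force: [-0.1, -0.2, -1.8]
opening: 0.0321
gripper_force: 30.0
```

>>> {"api": "play_rows", "payload": {"commands": [[[0, 0, 0, 0, 0, 2, 1], [0, 0, 0, 0, 0, 4, 1], [0, 0, 0, 0, 0, 5.5, 1], [0, 0, 0, 0, 0, 7, 1], [0, 0, 0, 0, 0, 8, 1], [0, 0, 0, 0, 0, 8, 1], [0, 0, 0, 0, 0, 8, 1]]]}}

```text
clock: 35.52
tool_pos: [0.4486, 0.2345, 0.1943]
orientation: [180.0, 0.0, 5.7]
force: [-1.0, 0.2, -0.3]
opening: 0.0319
gripper_force: 30.0
```

```bash
python3 -c "
from h import *
p=snap('scene','s10');print(ctrl.get_obs()['force'])
print([(np.round(d['bbox'],1).tolist(),round(d['conf'],2)) for d in ctrl.find_in(p,'tag1')])
"; python3 c2.py 3
```

```text
[ 0.22780407  1.09031313 -1.93762447]
[([395.9, 149.7, 26.0, 30.2], 0.74), ([309.9, 123.5, 26.7, 31.3], 0.66), ([367.4, 142.0, 23.5, 27.9], 0.63), ([304.4, 244.9, 23.1, 31.7], 0.6), ([408.6, 116.1, 10.8, 47.5], 0.37)]
release then:
[0, 0, -0.0, 0.0, 0.0, -10.5, 6] minrows 2.5
[0, 0, 0.8691, 2.82, 32.0, -1.0, 6] minrows 7.7
[0, 0, 0.8134, 26.26, 18.51, 4.0, 6] minrows 7.8
[0, 0, -0.0, -0.0, -0.0, 14.7, 6] minrows 3.5
carry
[0, 0, -0.0, -0.0, -0.0, -14.7, 1] minrows 3.5
[0, 0, -0.7435, -17.06, -5.02, -3.0, 1] minrows 5.9
[0, 0, -0.7505, -11.83, -12.27, 5.0, 1] minrows 6.0
[0, 0, -0.0, -0.01, 0.0, 10.1, 1] minrows 2.4
[0, 0, -0.0, 0.0, 3.3, -0.0, 1] minrows 0.8
[0, 0, -0.0, 0.0, 0.0, -10.6, 1] minrows 2.5
[0, 0, -0.0873, -13.15, -10.75, -2.0, 1] minrows 4.1
[0, 0, -0.1012, -12.17, -11.86, -0.0, 1] minrows 4.1
[0, 0, -0.0, -0.0, -8.0, -0.0, 1] minrows 1.9
[0, 0, -0.0, -0.0, 0.0, 8.0, 1] minrows 1.9
[0.37840326657404216, 0.2286490717123404, 0.19499999999999995, 5.798543345873628]
```

>>> {"api": "play_rows", "payload": {"commands": [[[0, 0, 0, 0, 0, 0, 6], [0, 0, 0, 0, 0, 0, 6], [0, 0, 0, 0, 0, 0, 6], [0, 0, 0, 0, 0, 0, 6], [0, 0, 0, 0, 0, -2, 6], [0, 0, 0, 0, 0, -6, 6], [0, 0, 0, 0, 0, -10.5, 6], [0, 0, 0, 0, 0, -10.5, 6]]]}}

```text
clock: 36.28
tool_pos: [0.4512, 0.2369, 0.3076]
orientation: [-179.7, -0.6, 5.9]
force: [0.8, 0.5, 1.8]
opening: 0.0597
gripper_force: 0.0
```

>>> {"api": "play_rows", "payload": {"commands": [[[0, 0, 0.8691, 2.82, 32, -1, 6], [0, 0, 0.8691, 2.82, 32, -1, 6], [0, 0, 0.8691, 2.82, 32, -1, 6], [0, 0, 0.8691, 2.82, 32, -1, 6], [0, 0, 0.8691, 2.82, 32, -1, 6], [0, 0, 0.8691, 2.82, 32, -1, 6], [0, 0, 0.8691, 2.82, 32, -1, 6], [0, 0, 0.8691, 2.82, 32, -1, 6]]]}}

```text
clock: 36.95
tool_pos: [0.5088, -0.083, 0.31]
orientation: [-180.0, -0.0, -44.5]
force: [-0.0, 1.0, -0.7]
opening: 0.06
gripper_force: 0.0
```

>>> {"api": "play_rows", "payload": {"commands": [[[0, 0, 0.8134, 26.26, 18.51, 4, 6], [0, 0, 0.8134, 26.26, 18.51, 4, 6], [0, 0, 0.8134, 26.26, 18.51, 4, 6], [0, 0, 0.8134, 26.26, 18.51, 4, 6], [0, 0, 0.8134, 26.26, 18.51, 4, 6], [0, 0, 0.8134, 26.26, 18.51, 4, 6], [0, 0, 0.8134, 26.26, 18.51, 4, 6], [0, 0, 0.8134, 26.26, 18.51, 4, 6]]]}}

```text
clock: 37.62
tool_pos: [0.569, -0.3987, 0.2686]
orientation: [180.0, 0.0, -90.9]
force: [0.4, 0.9, -0.4]
opening: 0.06
gripper_force: 0.0
```

>>> {"api": "play_rows", "payload": {"commands": [[[0, 0, 0, 0, 0, 1, 6], [0, 0, 0, 0, 0, 1, 6], [0, 0, 0, 0, 0, 1, 6]]]}}

```text
clock: 37.87
tool_pos: [0.5686, -0.3956, 0.2586]
orientation: [179.9, 0.0, -90.6]
force: [0.8, 0.3, 0.8]
opening: 0.0603
gripper_force: 0.0
```

>>> {"api": "play_rows", "payload": {"commands": [[[0, 0, 0, 0, 0, 4, 6], [0, 0, 0, 0, 0, 8, 6], [0, 0, 0, 0, 0, 11, 6], [0, 0, 0, 0, 0, 13.7, 6], [0, 0, 0, 0, 0, 13.7, 6], [0, 0, 0, 0, 0, 13.7, 6]]]}}

```text
clock: 38.37
tool_pos: [0.5691, -0.3946, 0.123]
orientation: [179.9, 0.0, -90.5]
force: [0.1, 0.2, 1.7]
opening: 0.06
gripper_force: 0.0
```

>>> {"api": "play_rows", "payload": {"commands": [[[0, 0, 0, 0, 0, 0, 1], [0, 0, 0, 0, 0, 0, 1], [0, 0, 0, 0, 0, 0, 1], [0, 0, 0, 0, 0, 0, 1], [0, 0, 0, 0, 0, 0, 1], [0, 0, 0, 0, 0, 0, 1]]]}}

```text
clock: 38.87
tool_pos: [0.5694, -0.3959, 0.1237]
orientation: [-179.9, -0.0, -90.6]
force: [-0.3, 1.9, 4.4]
opening: 0.0316
gripper_force: 30.0
```

>>> {"api": "play_rows", "payload": {"commands": [[[0, 0, 0, 0, 0, -2, 1], [0, 0, 0, 0, 0, -5, 1], [0, 0, 0, 0, 0, -8, 1], [0, 0, 0, 0, 0, -12, 1], [0, 0, 0, 0, 0, -14.7, 1], [0, 0, 0, 0, 0, -14.7, 1]]]}}

```text
clock: 39.37
tool_pos: [0.5712, -0.3975, 0.2775]
orientation: [-179.5, -0.3, -90.6]
force: [0.2, -0.1, 0.4]
opening: 0.032
gripper_force: 30.0
```

>>> {"api": "play_rows", "payload": {"commands": [[[0, 0, -0.7435, -17.06, -5.02, -3, 1], [0, 0, -0.7435, -17.06, -5.02, -3, 1], [0, 0, -0.7435, -17.06, -5.02, -3, 1], [0, 0, -0.7435, -17.06, -5.02, -3, 1], [0, 0, -0.7435, -17.06, -5.02, -3, 1], [0, 0, -0.7435, -17.06, -5.02, -3, 1], [0, 0, -0.7435, -17.06, -5.02, -3, 1], [0, 0, -0.7435, -17.06, -5.02, -3, 1]]]}}

```text
clock: 40.03
tool_pos: [0.6209, -0.2255, 0.2993]
orientation: [180.0, 0.0, -48.2]
force: [0.4, 0.1, -0.4]
opening: 0.0318
gripper_force: 30.0
```

>>> {"api": "play_rows", "payload": {"commands": [[[0, 0, -0.7505, -11.83, -12.27, 5, 1], [0, 0, -0.7505, -11.83, -12.27, 5, 1], [0, 0, -0.7505, -11.83, -12.27, 5, 1], [0, 0, -0.7505, -11.83, -12.27, 5, 1], [0, 0, -0.7505, -11.83, -12.27, 5, 1], [0, 0, -0.7505, -11.83, -12.27, 5, 1], [0, 0, -0.7505, -11.83, -12.27, 5, 1], [0, 0, -0.7505, -11.83, -12.27, 5, 1]]]}}

```text
clock: 40.7
tool_pos: [0.633, -0.0563, 0.2494]
orientation: [180.0, 0.0, -5.4]
force: [-0.1, 0.7, -0.5]
opening: 0.0315
gripper_force: 30.0
```

>>> {"api": "play_rows", "payload": {"commands": [[[0, 0, 0, 0, 0, 3, 1], [0, 0, 0, 0, 0, 6, 1], [0, 0, 0, 0, 0, 8, 1], [0, 0, 0, 0, 0, 10.1, 1], [0, 0, 0, 0, 0, 10.1, 1], [0, 0, 0, 0, 0, 10.1, 1], [0, 0, 0, 0, 0, 10.1, 1]]]}}

```text
clock: 41.28
tool_pos: [0.634, -0.0564, 0.15]
orientation: [180.0, -0.1, -5.2]
force: [0.3, -0.6, -0.0]
opening: 0.0318
gripper_force: 30.0
```

```bash
python3 -c "
from h import *
w=snap('wrist','w14');p=snap('scene','s11')
for k in ('tag1','hook1'): print(k,[(np.round(d['bbox'],1).tolist(),round(d['conf'],2)) for d in ctrl.find_in(w,k)])
# tag1/2/3 reference: far top corner of tag in wrist frames at same rel pose
n=np.array([np.sin(np.radians(5)),np.cos(np.radians(5)),0]);m=np.array([n[1],-n[0],0])
t=np.array([.6255,-.115,.113]); print(proj(w,t+m*.025),proj(w,t-m*.025))
i=w['color'][120:290,280:450,::-1];j=cv2.imread('pics/w11.png')[120:290,280:450]
cv2.imwrite('pics/w14c.png',cv2.resize(np.hstack([i,j]),None,fx=2.3,fy=2.3))
"
```

```text
tag1 [([375.4, 177.7, 33.7, 44.6], 0.67), ([0.0, 128.4, 43.7, 102.5], 0.6)]
hook1 [([290.1, 207.7, 82.1, 67.5], 0.89), ([99.8, 1.3, 145.5, 109.1], 0.6)]
[402.51560803 195.7088836 ] [397.79150185 261.44441346]
```

View pics/w14c.png

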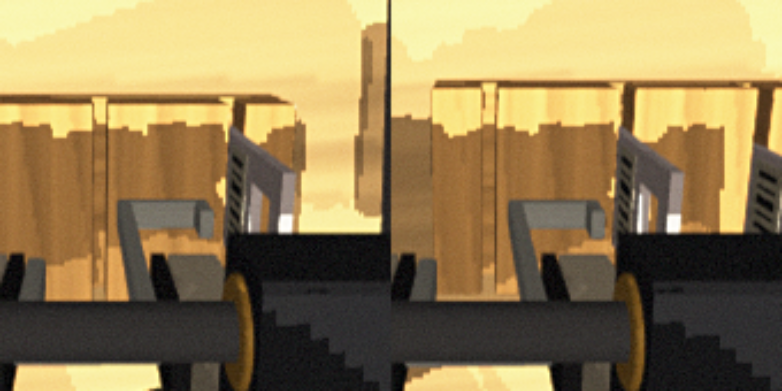

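>>> {"api": "play_rows", "payload": {"commands": [[[0, 0, 0, 0, 0.8, 0, 1], [0, 0, 0, 0, 1.6, 0, 1], [0, 0, 0, 0, 2.5, 0, 1], [0, 0, 0, 0, 3.3, 0, 1], [0, 0, 0, 0, 3.3, 0, 1], [0, 0, 0, 0, 3.3, 0, 1]]]}}

```text
clock: 41.98
tool_pos: [0.6301, -0.0894, 0.1485]
orientation: [180.0, 0.0, -5.1]
force: [0.4, 0.7, -0.6]
opening: 0.0318
gripper_force: 30.0
```

>>> {"api": "play_rows", "payload": {"commands": [[[0, 0, 0, 0, 0, -1, 1], [0, 0, 0, 0, 0, -2, 1], [0, 0, 0, 0, 0, -3, 1], [0, 0, 0, 0, 0, -5, 1], [0, 0, 0, 0, 0, -7, 1], [0, 0, 0, 0, 0, -9, 1], [0, 0, 0, 0, 0, -10.6, 1], [0, 0, 0, 0, 0, -10.6, 1]]]}}

```text
clock: 42.65
tool_pos: [0.6322, -0.0884, 0.2601]
orientation: [-180.0, -0.4, -4.9]
force: [0.9, 0.8, -1.3]
opening: 0.0316
gripper_force: 30.0
```

```bash
python3 -c "
from h import *
p=snap('scene','s12')
for k in ('tag1',): print(k,[(np.round(d['bbox'],1).tolist(),round(d['conf'],2)) for d in ctrl.find_in(p,k)])
o=ctrl.get_obs()['tool_pos'];print(proj(p,o+[0,-.027,-.149]),proj(p,o+[0,-.027,-.051]))
"
```

```text
tag1 [([307.9, 216.4, 19.9, 41.2], 0.9), ([395.4, 152.1, 24.4, 28.9], 0.7), ([372.3, 141.6, 16.7, 27.1], 0.68)]
[317.83013103 252.1203769 ] [317.04985472 221.34009202]
```

>>> {"api": "play_rows", "payload": {"commands": [[[0, 0, -0.02, -2.4, -2, -0.4, 1], [0, 0, -0.04, -5, -4.1, -0.8, 1], [0, 0, -0.06, -8, -6.5, -1.2, 1], [0, 0, -0.075, -10.7, -8.7, -1.6, 1], [0, 0, -0.0873, -13.15, -10.75, -2, 1]]]}}

```text
clock: 43.17
tool_pos: [0.5065, 0.0309, 0.2738]
orientation: [180.0, 0.1, 0.0]
force: [-0.3, 0.6, -0.6]
opening: 0.0319
gripper_force: 30.0
```

>>> {"api": "play_rows", "payload": {"commands": [[[0, 0, -0.02, -2.7, -2.6, 0, 1], [0, 0, -0.04, -5.4, -5.2, 0, 1], [0, 0, -0.06, -8, -7.8, 0, 1], [0, 0, -0.08, -10.2, -10, 0, 1], [0, 0, -0.1012, -12.17, -11.86, 0, 1], [0, 0, -0.1012, -12.17, -11.86, 0, 1], [0, 0, -0.1012, -12.17, -11.86, 0, 1], [0, 0, -0.1012, -12.17, -11.86, 0, 1]]]}}

```text
clock: 43.83
tool_pos: [0.3867, 0.1486, 0.2743]
orientation: [180.0, 0.0, 5.9]
force: [0.9, -1.0, -2.0]
opening: 0.0315
gripper_force: 30.0
```

>>> {"api": "play_rows", "payload": {"commands": [[[0, 0, 0, 0, -2, 0, 1], [0, 0, 0, 0, -4, 0, 1], [0, 0, 0, 0, -6, 0, 1], [0, 0, 0, 0, -8, 0, 1], [0, 0, 0, 0, -8, 0, 1], [0, 0, 0, 0, -8, 0, 1]]]}}

```text
clock: 44.33
tool_pos: [0.3793, 0.2281, 0.2738]
orientation: [179.9, 0.1, 5.8]
force: [0.3, -0.6, -1.0]
opening: 0.0318
gripper_force: 30.0
```

>>> {"api": "play_rows", "payload": {"commands": [[[0, 0, 0, 0, 0, 2, 1], [0, 0, 0, 0, 0, 4, 1], [0, 0, 0, 0, 0, 5.5, 1], [0, 0, 0, 0, 0, 7, 1], [0, 0, 0, 0, 0, 8, 1], [0, 0, 0, 0, 0, 8, 1], [0, 0, 0, 0, 0, 8, 1]]]}}

```text
clock: 44.92
tool_pos: [0.3792, 0.2273, 0.1943]
orientation: [180.0, 0.0, 5.7]
force: [-0.1, -0.1, -0.4]
opening: 0.0316
gripper_force: 30.0
```

>>> {"api": "play_rows", "payload": {"commands": [[[0, 0, 0, 0, 0, 0, 6], [0, 0, 0, 0, 0, 0, 6], [0, 0, 0, 0, 0, 0, 6], [0, 0, 0, 0, 0, 0, 6], [0, 0, 0, 0, 0, -2, 6], [0, 0, 0, 0, 0, -6, 6], [0, 0, 0, 0, 0, -10.5, 6], [0, 0, 0, 0, 0, -10.5, 6]]]}}

```text
clock: 45.58
tool_pos: [0.3814, 0.2301, 0.3073]
orientation: [-179.7, -0.5, 5.9]
force: [1.6, 0.1, 1.2]
opening: 0.06
gripper_force: 0.0
```

```bash
python3 -c "
from h import *
p=snap('scene','s13');t=snap('top','t13');w=snap('wrist','w15')
M0=np.array([.5276,.2438]); a=np.radians(5.8);e=np.array([np.cos(a),np.sin(a)]);nt=np.array([-e[1],e[0]])
for k in (.15,.08,-.08,-.15): s=M0+e*k-nt*.027; print('pred', np.round(proj(p,[*s,.093]),1))
for q,k in ((p,'tag1'),(p,'scanner'),(p,'pad'),(t,'scanner'),(t,'pad')): print(k,[(np.round(d['bbox'],1).tolist(),round(d['conf'],2)) for d in ctrl.find_in(q,k)])
from plan import *
c=load();plan([(c[0],c[1],.30,5.8)],6);c=load()
print(c);json.dump(c,open('cmd.json','w'))
plan([(.50,.10,.33,5.8)],6,save=False)
"
```

```text
pred [405.  168.7]
pred [379.2 161.2]
pred [324. 145.]
pred [301.3 138.4]
tag1 [([367.7, 142.2, 24.2, 30.6], 0.79), ([396.0, 152.1, 23.5, 29.9], 0.78), ([317.8, 122.1, 21.1, 36.9], 0.71), ([291.2, 120.3, 20.3, 33.2], 0.64)]
scanner [([230.7, 194.2, 59.7, 25.4], 0.86)]
pad [([219.6, 210.1, 77.0, 39.9], 0.83)]
scanner [([305.3, 239.6, 31.0, 52.7], 0.65)]
pad [([308.2, 227.0, 48.9, 59.0], 0.98)]
[0, 0, -0.0, 0.0, 0.0, -10.5, 6] minrows 2.5
[0.37840326657404216, 0.2286490717123404, 0.29999999999999993, 5.798543345873628]
[0, 0, -0.0, 10.8, 14.03, -3.0, 6] minrows 4.3
```

```bash
python3 -c "
from plan import *
plan([(.45,.13,.33,-44),(.50,.05,.33,-95),(.52,-.0,.27,-145)],8)
"
```

```text
[0, 0, 0.8691, 6.13, 10.54, -3.0, 8] minrows 7.0
[0, 0, 0.8902, 9.15, 2.28, -0.0, 8] minrows 7.1
[0, 0, 0.8726, 4.81, -2.43, 6.0, 8] minrows 7.0
```

>>> {"api": "play_rows", "payload": {"commands": [[[0, 0, 0.8691, 6.13, 10.54, -3, 8], [0, 0, 0.8691, 6.13, 10.54, -3, 8], [0, 0, 0.8691, 6.13, 10.54, -3, 8], [0, 0, 0.8691, 6.13, 10.54, -3, 8], [0, 0, 0.8691, 6.13, 10.54, -3, 8], [0, 0, 0.8691, 6.13, 10.54, -3, 8], [0, 0, 0.8691, 6.13, 10.54, -3, 8], [0, 0, 0.8691, 6.13, 10.54, -3, 8]]]}}

```text
clock: 46.65
tool_pos: [0.4504, 0.1292, 0.3288]
orientation: [179.9, 0.0, -44.3]
force: [-0.9, 0.0, -0.0]
opening: 0.0799
gripper_force: 0.0
```

>>> {"api": "play_rows", "payload": {"commands": [[[0, 0, 0.8902, 9.15, 2.28, 0, 8], [0, 0, 0.8902, 9.15, 2.28, 0, 8], [0, 0, 0.8902, 9.15, 2.28, 0, 8], [0, 0, 0.8902, 9.15, 2.28, 0, 8], [0, 0, 0.8902, 9.15, 2.28, 0, 8], [0, 0, 0.8902, 9.15, 2.28, 0, 8], [0, 0, 0.8902, 9.15, 2.28, 0, 8], [0, 0, 0.8902, 9.15, 2.28, 0, 8]]]}}

```text
clock: 47.32
tool_pos: [0.5003, 0.0496, 0.329]
orientation: [179.9, -0.0, -95.1]
force: [0.4, -0.1, 1.1]
opening: 0.0802
gripper_force: 0.0
```

>>> {"api": "play_rows", "payload": {"commands": [[[0, 0, 0.8726, 4.81, -2.43, 6, 8], [0, 0, 0.8726, 4.81, -2.43, 6, 8], [0, 0, 0.8726, 4.81, -2.43, 6, 8], [0, 0, 0.8726, 4.81, -2.43, 6, 8], [0, 0, 0.8726, 4.81, -2.43, 6, 8], [0, 0, 0.8726, 4.81, -2.43, 6, 8], [0, 0, 0.8726, 4.81, -2.43, 6, 8], [0, 0, 0.8726, 4.81, -2.43, 6, 8]]]}}

```text
clock: 47.98
tool_pos: [0.5203, -0.0003, 0.2692]
orientation: [180.0, -0.0, -145.0]
force: [-0.8, 0.1, 0.0]
opening: 0.0799
gripper_force: 0.0
```

>>> {"api": "play_rows", "payload": {"commands": [[[0, 0, 0, 0, 0, 0, 8], [0, 0, 0, 0, 0, 0, 8]]]}}

```text
clock: 48.15
tool_pos: [0.5204, -0.0003, 0.2694]
orientation: [180.0, -0.0, -144.6]
force: [-0.4, 0.2, -1.1]
opening: 0.08
gripper_force: 0.0
```

```bash
python3 -c "
from h import *
import pickle
w=snap('wrist','w16');pickle.dump({k:w[k] for k in('o','R','K')},open('w16.pkl','wb'));print(w['o'],ctrl.get_obs()['tool_pos'])
for k in ('scanner','pad'): print(k,[(np.round(d['bbox'],1).tolist(),round(d['conf'],2)) for d in ctrl.find_in(w,k)])
i=w['color'][0:250,130:510,::-1];cv2.imwrite('pics/w16c.png',cv2.resize(i,None,fx=2.1,fy=2.1))
"
```

```text
[ 0.4661281  -0.03916535  0.42728357] [ 5.20415401e-01 -3.47345448e-04  2.69474097e-01]
scanner []
pad []
```

View pics/w16c.png

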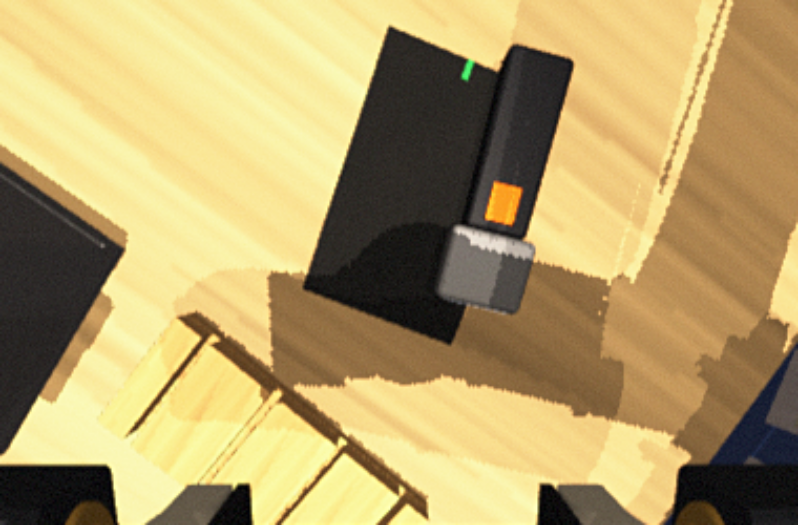

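```bash
python3 -c "
from h import *
import pickle
np.set_printoptions(precision=4,suppress=True)
w=pickle.load(open('w16.pkl','rb'))
f=lambda x,y,z: onz(w,130+x/2.1,y/2.1,z)[:2]
P=[f(*q,.006) for q in ((390,27),(303,288),(452,342))]
c=(P[0]+P[2])/2; print('pad',*P,'c',c,'len',np.linalg.norm(P[1]-P[0]),np.linalg.norm(P[2]-P[1]),'yaw',np.degrees(np.arctan2(*(P[1]-P[0])[::-1])))
for z in (.034,.040):
  G=[f(*q,z) for q in ((512,48),(572,62),(468,225),(528,237))]
  H=[f(*q,z+.006) for q in ((455,228),(535,241),(440,298),(520,312))]
  print(z,'grip',*G,'w',np.linalg.norm(G[1]-G[0]),np.linalg.norm(G[3]-G[2]),'len',np.linalg.norm(G[2]-G[0]))
  print(' head',*H,'w',np.linalg.norm(H[1]-H[0]),np.linalg.norm(H[3]-H[2]))
  d=(G[2]+G[3]-G[0]-G[1])/2; print(' yaw',np.degrees(np.arctan2(d[1],d[0])),'tail',(G[0]+G[1])/2,'neck',(G[2]+G[3])/2,'front',(H[2]+H[3])/2, 'yaw2', np.degrees(np.arctan2(*((H[2]+H[3]-G[0]-G[1])/2)[::-1])))
"
```

```text
pad [ 0.3502 -0.1243] [ 0.5126 -0.082 ] [0.4833 0.0228] c [ 0.4167 -0.0508] len 0.1678500245054862 0.10879524455888313 yaw 14.599515445431141
0.034 grip [ 0.3257 -0.0548] [ 0.3112 -0.0218] [ 0.4184 -0.0166] [0.4024 0.0182] w 0.03605825508936775 0.03828204970116125 len 0.10019527279091119
 head [ 0.4251 -0.0224] [0.4027 0.0223] [ 0.4641 -0.0049] [0.4418 0.0415] w 0.049955033890939984 0.0515104334007782
 yaw 23.028406378555157 tail [ 0.3184 -0.0383] neck [0.4104 0.0008] front [0.453  0.0183] yaw2 22.809944569144054
0.04 grip [ 0.3279 -0.0545] [ 0.3135 -0.022 ] [ 0.4191 -0.0169] [0.4034 0.0173] w 0.035508144316167715 0.03769801234526056 len 0.09866667694373589
 head [ 0.4257 -0.0226] [0.4037 0.0213] [ 0.4642 -0.0054] [0.4422 0.0403] w 0.0491811043362359 0.05071240678204926
 yaw 23.028406378555154 tail [ 0.3207 -0.0383] neck [0.4112 0.0002] front [0.4532 0.0174] yaw2 22.804471121528337
```

```bash
python3 -c "
from plan import *
plan([(.400,-.004,.12,-157.1),(.400,-.004,.016,-157.1)],8)
"
```

```text
[0, 0, 0.2112, 10.06, 6.56, 15.0, 8] minrows 4.6
[0, 0, 0.0, 0.0, -0.0, 10.4, 8] minrows 2.5
```

>>> {"api": "play_rows", "payload": {"commands": [[[0, 0, 0.2112, 10.06, -6.55, 15, 8], [0, 0, 0.2112, 10.06, -6.55, 15, 8], [0, 0, 0.2112, 10.06, -6.55, 15, 8], [0, 0, 0.2112, 10.06, -6.55, 15, 8], [0, 0, 0.2112, 10.06, -6.55, 15, 8], [0, 0, 0.2112, 10.06, -6.55, 15, 8], [0, 0, 0.2112, 10.06, -6.55, 15, 8]]]}}

```text
clock: 48.88
tool_pos: [0.4747, -0.1126, 0.1187]
orientation: [180.0, -0.1, -157.1]
force: [0.6, -0.1, 1.0]
opening: 0.0799
gripper_force: 0.0
```

```bash
python3 -c "
from plan import *
json.dump([.52-.10*0.824113+.0655*.573576, -.1006*.573576-.0655*.819152, .12,-145-np.degrees(.2112)],open('cmd.json','w'));print(load())
plan([(.400,-.004,.12,-157.1),(.400,-.004,.016,-157.1)],8)
"
```

```text
[0.475157928, -0.1113562016, 0.12, -157.10086863316297]
[0, 0, -0.0, 2.75, 12.81, -0.0, 8] minrows 3.1
[0, 0, -0.0, -0.0, 0.0, 10.4, 8] minrows 2.5
```

>>> {"api": "play_rows", "payload": {"commands": [[[0, 0, 0, 2.75, 12.81, 0, 8], [0, 0, 0, 2.75, 12.81, 0, 8], [0, 0, 0, 2.75, 12.81, 0, 8], [0, 0, 0, 2.75, 12.81, 0, 8], [0, 0, 0, 2.75, 12.81, 0, 8], [0, 0, 0, 2.75, 12.81, 0, 8]]]}}

```text
clock: 49.38
tool_pos: [0.4017, -0.0029, 0.121]
orientation: [-180.0, 0.2, -156.9]
force: [0.4, 0.1, 0.3]
opening: 0.0794
gripper_force: 0.0
```

>>> {"api": "play_rows", "payload": {"commands": [[[0, 0, 0, 0, 0, 3, 8], [0, 0, 0, 0, 0, 5, 8], [0, 0, 0, 0, 0, 7, 8], [0, 0, 0, 0, 0, 9, 8], [0, 0, 0, 0, 0, 10.4, 8], [0, 0, 0, 0, 0, 10.4, 8], [0, 0, 0, 0, 0, 10.4, 8]]]}}

```text
clock: 49.97
tool_pos: [0.4009, -0.0051, 0.0154]
orientation: [-180.0, -0.1, -157.1]
force: [0.5, 0.7, 0.4]
opening: 0.08
gripper_force: 0.0
```

Reached. Grip and lift.

>>> {"api": "play_rows", "payload": {"commands": [[[0, 0, 0, 0, 0, 0, 1], [0, 0, 0, 0, 0, 0, 1], [0, 0, 0, 0, 0, 0, 1], [0, 0, 0, 0, 0, 0, 1], [0, 0, 0, 0, 0, 0, 1], [0, 0, 0, 0, 0, 0, 1], [0, 0, 0, 0, 0, 0, 1]]]}}

```text
clock: 50.55
tool_pos: [0.4006, -0.0044, 0.0158]
orientation: [-180.0, 0.0, -157.1]
force: [-1.6, 0.7, 5.5]
opening: 0.0399
gripper_force: 30.0
```

>>> {"api": "play_rows", "payload": {"commands": [[[0, 0, 0, 0, 0, -2, 1], [0, 0, 0, 0, 0, -4, 1], [0, 0, 0, 0, 0, -7, 1], [0, 0, 0, 0, 0, -10, 1], [0, 0, 0, 0, 0, -12, 1], [0, 0, 0, 0, 0, -12, 1]]]}}

```text
clock: 51.05
tool_pos: [0.4027, -0.0036, 0.1394]
orientation: [-180.0, 0.4, -157.0]
force: [1.1, 0.4, -2.1]
opening: 0.0396
gripper_force: 30.0
```

```bash
python3 -c "
from h import *
from plan import *
c=load(); c[2]=.136; json.dump(c,open('cmd.json','w'))
s=snap('scene','s14');w=snap('wrist','w17');print(ctrl.get_obs()['tool_pos'],ctrl.get_obs()['opening'])
for q in (s,w): print([(np.round(d['bbox'],1).tolist(),round(d['conf'],2)) for d in ctrl.find_in(q,'scanner')])
# orange button
for q in (s,w):
  I=q['color'].astype(int);m=(I[:,:,0]>180)&(I[:,:,1]>80)&(I[:,:,1]<170)&(I[:,:,2]<60);v,u=np.nonzero(m);print(len(u),(u.mean(),v.mean(),u.min(),u.max(),v.min(),v.max()) if len(u) else '')
a=np.radians(22.9);X=np.array([np.cos(a),np.sin(a),0]);Y=np.array([-X[1],X[0],0]);o=np.array(c[:3])-X*.015-[0,0,.010]
for pt in ((75,-27,36),(75,27,36),(75,27,0),(75,-27,0),(-75,20,30),(-75,-20,0)): print(pt,proj(s,o+X*pt[0]/1e3+Y*pt[1]/1e3+[0,0,pt[2]/1e3]))
"
```

```text
[ 0.40039256 -0.0042554   0.13580686] 0.03994232894449666
[([220.3, 158.0, 67.5, 25.8], 0.7), ([321.8, 94.7, 10.5, 42.4], 0.64)]
[([274.8, 68.0, 89.7, 234.7], 0.68)]
503 (np.float64(415.02982107355865), np.float64(245.40954274353876), np.int64(390), np.int64(437), np.int64(227), np.int64(263))
0 
(75, -27, 36) [281.06081604 173.9491873 ]
(75, 27, 36) [285.9600313  158.64661742]
(75, 27, 0) [287.06146818 169.96242885]
(75, -27, 0) [282.34682099 185.27660338]
(-75, 20, 30) [224.52205945 156.88242814]
(-75, -20, 0) [221.66910106 177.25137437]
```

```bash
python3 -c "
from plan import *
plan([(.47,.03,.16,-120),(.544,.081,.108,-84.2)],1)
"
```

```text
[0, 0, -0.6475, -7.78, 0.41, -2.4, 1] minrows 5.2
[0, 0, -0.6249, -8.11, -3.85, 5.2, 1] minrows 5.0
```

>>> {"api": "play_rows", "payload": {"commands": [[[0, 0, -0.09, -1.1, 0.06, -0.3, 1], [0, 0, -0.19, -2.3, 0.1, -0.7, 1], [0, 0, -0.28, -3.4, 0.2, -1, 1], [0, 0, -0.37, -4.5, 0.25, -1.4, 1], [0, 0, -0.46, -5.6, 0.3, -1.7, 1], [0, 0, -0.55, -6.7, 0.35, -2, 1], [0, 0, -0.6475, -7.78, 0.41, -2.4, 1]]]}}

```text
clock: 51.83
tool_pos: [0.4699, 0.0294, 0.1576]
orientation: [179.9, -0.2, -119.8]
force: [0.1, 0.6, -2.4]
opening: 0.0399
gripper_force: 30.0
```

>>> {"api": "play_rows", "payload": {"commands": [[[0, 0, -0.09, -1.2, -0.55, 0.7, 1], [0, 0, -0.19, -2.4, -1.1, 1.5, 1], [0, 0, -0.29, -3.7, -1.8, 2.4, 1], [0, 0, -0.39, -5, -2.4, 3.2, 1], [0, 0, -0.48, -6.2, -2.95, 4, 1], [0, 0, -0.56, -7.3, -3.5, 4.7, 1], [0, 0, -0.6249, -8.11, -3.85, 5.2, 1], [0, 0, -0.6249, -8.11, -3.85, 5.2, 1]]]}}

```text
clock: 52.5
tool_pos: [0.5441, 0.0808, 0.1042]
orientation: [179.7, -0.1, -84.0]
force: [1.5, 0.0, -2.0]
opening: 0.0398
gripper_force: 30.0
```

>>> {"api": "play_rows", "payload": {"commands": [[[0, 0, 0, 0, 0, 0, 1], [0, 0, 0, 0, 0, 0, 1], [0, 0, 0, 0, 0, 0, 1], [0, 0, 0, 0, 0, 0, 1], [0, 0, 0, 0, 0, 0, 1], [0, 0, 0, 0, 0, 0, 1], [0, 0, 0, 0, 0, 0, 1], [0, 0, 0, 0, 0, 0, 1]]]}}

```text
clock: 53.17
tool_pos: [0.5444, 0.0805, 0.1078]
orientation: [-180.0, 0.0, -84.2]
force: [0.2, -0.1, -1.9]
opening: 0.0397
gripper_force: 30.0
```

```bash
python3 -c "
from h import *
s=snap('scene','s15');w=snap('wrist','w18');o=ctrl.get_obs();print(o['tool_pos'],o['orientation'])
for q in (s,w): 
  for k in ('scanner','tag1','tote_label'): print(k,[(np.round(d['bbox'],1).tolist(),round(d['conf'],2)) for d in ctrl.find_in(q,k)])
a=np.radians(95.8);X=np.array([np.cos(a),np.sin(a),0]);Y=np.array([-X[1],X[0],0]);c=o['tool_pos']-X*.015-[0,0,.010]
P=np.array([proj(s,c+X*x+Y*y+[0,0,z]) for x in (-.075,.075) for y in (-.027,.027) for z in (0,.036)]);print(P.min(0),P.max(0))
L=np.array([.528,.2398,.118]);print('label pred',proj(s,L));d=L-c;print(d@X,d@Y,d[2])
# white label pixel centroid near prediction in pre-scan picture s13
q=cv2.imread('pics/s13.png').astype(int);I=q[100:170,330:370];m=(I[:,:,2]>I[:,:,0]+5)&(I.sum(2)>150);v,u=np.nonzero(m);print(len(u),u.mean()+330,v.mean()+100,u.min()+330,u.max()+330,v.min()+100,v.max()+100)
"
```

```text
[0.54439878 0.08057225 0.10768071] [-1.79987901e+02  4.20677366e-03 -8.42007381e+01]
scanner [([308.6, 161.9, 26.6, 50.1], 0.93)]
tag1 [([372.2, 140.6, 16.3, 31.1], 0.9), ([396.1, 152.9, 23.8, 30.7], 0.82), ([290.8, 119.8, 21.1, 28.9], 0.46)]
tote_label [([283.2, 52.7, 181.0, 137.5], 0.83)]
scanner [([273.7, 67.7, 88.5, 234.6], 0.71)]
tag1 [([499.4, 369.9, 23.8, 25.8], 0.74)]
tote_label []
[302.50929551 155.31681611] [349.97274786 212.16405692]
label pred [354.69823536 140.64678028]
0.17506982144274028 0.00022386356184821848 0.020319288402696006
689 349.54281567489113 135.61683599419447 330 368 100 169
```

>>> {"api": "play_rows", "payload": {"commands": [[[0, 0, 0, 0, 0, 0, 1], [0, 0, 0, 0, 0, 0, 1], [0, 0, 0, 0, 0, 0, 1], [0, 0, 0, 0, 0, 0, 1], [0, 0, 0, 0, 0, 0, 1], [0, 0, 0, 0, 0, 0, 1], [0, 0, 0, 0, 0, 0, 1], [0, 0, 0, 0, 0, 0, 1]]]}}

```text
clock: 54.23
tool_pos: [0.5444, 0.0806, 0.1076]
orientation: [180.0, 0.0, -84.2]
force: [-1.4, -0.1, -2.3]
opening: 0.0397
gripper_force: 30.0
```

>>> {"api": "play_rows", "payload": {"commands": [[[0, 0, 0, 0, 0, 0, 1], [0, 0, 0, 0, 0, 0, 1], [0, 0, 0, 0, 0, 0, 1], [0, 0, 0, 0, 0, 0, 1], [0, 0, 0, 0, 0, 0, 1], [0, 0, 0, 0, 0, 0, 1], [0, 0, 0, 0, 0, 0, 1], [0, 0, 0, 0, 0, 0, 1]]]}}

```text
clock: 54.9
tool_pos: [0.5444, 0.0806, 0.1076]
orientation: [-180.0, -0.0, -84.2]
force: [0.6, -0.5, -1.7]
opening: 0.0398
gripper_force: 30.0
```

>>> {"api": "play_rows", "payload": {"commands": [[[0, 0, 0, 0, 0, 0, 1], [0, 0, 0, 0, 0, 0, 1], [0, 0, 0, 0, 0, 0, 1], [0, 0, 0, 0, 0, 0, 1], [0, 0, 0, 0, 0, 0, 1], [0, 0, 0, 0, 0, 0, 1], [0, 0, 0, 0, 0, 0, 1], [0, 0, 0, 0, 0, 0, 1]]]}}

```text
clock: 55.57
tool_pos: [0.5444, 0.0806, 0.1076]
orientation: [-180.0, 0.0, -84.2]
force: [0.5, -0.9, -1.1]
opening: 0.0396
gripper_force: 30.0
```

>>> {"api": "play_rows", "payload": {"commands": [[[0, 0, 0, 0, 0, 0, 1], [0, 0, 0, 0, 0, 0, 1], [0, 0, 0, 0, 0, 0, 1], [0, 0, 0, 0, 0, 0, 1], [0, 0, 0, 0, 0, 0, 1], [0, 0, 0, 0, 0, 0, 1], [0, 0, 0, 0, 0, 0, 1], [0, 0, 0, 0, 0, 0, 1]]]}}

```text
clock: 56.23
tool_pos: [0.5444, 0.0806, 0.1076]
orientation: [-180.0, 0.0, -84.2]
force: [0.4, -0.9, -1.5]
opening: 0.0397
gripper_force: 30.0
```

```bash
python3 -c "
from plan import *
a=np.radians(14.6);x=.4167+.015*np.cos(a);y=-.0508+.015*np.sin(a)
plan([(.48,.02,.16,-125),(x,y,.12,-165.4),(x,y,.017,-165.4)],1)
"
```

```text
[0, 0, 0.7121, 5.42, 6.98, -5.2, 1] minrows 5.7
[0, 0, 0.7051, 8.29, 0.15, 4.0, 1] minrows 5.6
[0, 0, 0.0, -0.0, 0.0, 10.3, 1] minrows 2.5
```

>>> {"api": "play_rows", "payload": {"commands": [[[0, 0, 0.1, 0.8, 1, -1, 1], [0, 0, 0.2, 1.6, 2, -2, 1], [0, 0, 0.3, 2.4, 3, -3, 1], [0, 0, 0.41, 3.2, 4.1, -4, 1], [0, 0, 0.52, 4, 5.2, -4.6, 1], [0, 0, 0.62, 4.8, 6.1, -5.2, 1], [0, 0, 0.7121, 5.42, 6.98, -5.2, 1]]]}}

```text
clock: 56.82
tool_pos: [0.4806, 0.0192, 0.1609]
orientation: [-179.9, 0.1, -125.3]
force: [1.3, -0.0, -1.4]
opening: 0.0397
gripper_force: 30.0
```

>>> {"api": "play_rows", "payload": {"commands": [[[0, 0, 0.1, 1.2, 0.02, 0.5, 1], [0, 0, 0.2, 2.4, 0.05, 1, 1], [0, 0, 0.31, 3.7, 0.07, 1.7, 1], [0, 0, 0.42, 5, 0.1, 2.4, 1], [0, 0, 0.53, 6.2, 0.12, 3, 1], [0, 0, 0.63, 7.4, 0.14, 3.6, 1], [0, 0, 0.7051, 8.29, 0.15, 4, 1], [0, 0, 0.7051, 8.29, 0.15, 4, 1]]]}}

```text
clock: 57.48
tool_pos: [0.4298, -0.0485, 0.1188]
orientation: [180.0, -0.1, -165.7]
force: [0.0, -0.1, -2.8]
opening: 0.0395
gripper_force: 30.0
```

>>> {"api": "play_rows", "payload": {"commands": [[[0, 0, 0, 0, 0, 2, 1], [0, 0, 0, 0, 0, 4, 1], [0, 0, 0, 0, 0, 6, 1], [0, 0, 0, 0, 0, 8, 1], [0, 0, 0, 0, 0, 9, 1], [0, 0, 0, 0, 0, 9.8, 1], [0, 0, 0, 0, 0, 9.8, 1], [0, 0, 0, 0, 0, 9.8, 1]]]}}

```text
clock: 58.15
tool_pos: [0.432, -0.0473, 0.0217]
orientation: [-180.0, -0.0, -165.3]
force: [0.4, -0.3, -0.8]
opening: 0.0398
gripper_force: 30.0
```

>>> {"api": "play_rows", "payload": {"commands": [[[0, 0, 0, 0, 0, 0.2, 1], [0, 0, 0, 0, 0, 0.4, 1], [0, 0, 0, 0, 0, 0.5, 1], [0, 0, 0, 0, 0, 0.5, 1]]]}}

```text
clock: 58.48
tool_pos: [0.4318, -0.0474, 0.0168]
orientation: [180.0, 0.0, -165.4]
force: [-0.1, -0.3, -2.4]
opening: 0.0397
gripper_force: 30.0
```

Continue down slightly until contact shows in the force.

>>> {"api": "play_rows", "payload": {"commands": [[[0, 0, 0, 0, 0, 0.1, 1], [0, 0, 0, 0, 0, 0.2, 1], [0, 0, 0, 0, 0, 0.2, 1]]]}}

```text
clock: 58.73
tool_pos: [0.4319, -0.0474, 0.0158]
orientation: [-180.0, 0.0, -165.4]
force: [-5.8, 1.6, 19.8]
opening: 0.0397
gripper_force: 30.0
```

>>> {"api": "play_rows", "payload": {"commands": [[[0, 0, 0, 0, 0, -0.15, 1], [0, 0, 0, 0, 0, -0.15, 7], [0, 0, 0, 0, 0, -0.15, 7], [0, 0, 0, 0, 0, -0.15, 7], [0, 0, 0, 0, 0, -0.15, 7], [0, 0, 0, 0, 0, -0.15, 7]]]}}

```text
clock: 59.23
tool_pos: [0.4316, -0.0475, 0.0159]
orientation: [-180.0, -0.0, -165.4]
force: [0.1, -0.1, 0.2]
opening: 0.0668
gripper_force: 0.0
```

>>> {"api": "play_rows", "payload": {"commands": [[[0, 0, 0, 0, 0, -2, 7], [0, 0, 0, 0, 0, -5, 7], [0, 0, 0, 0, 0, -9, 7], [0, 0, 0, 0, 0, -13, 7], [0, 0, 0, -6, 0, -17, 7], [0, 0, 0, -10, 0, -20, 7], [0, 0, 0, -10, 0, -22, 7], [0, 0, 0, -10, 0, -22, 7]]]}}

```text
clock: 59.9
tool_pos: [0.5335, -0.0215, 0.2409]
orientation: [-179.9, 0.4, -165.3]
force: [1.9, -0.0, 0.2]
opening: 0.07
gripper_force: 0.0
```

```bash
python3 -c "
from h import *
s=snap('scene','s16');w=snap('wrist','w19');o=ctrl.get_obs();print(o['tool_pos'],o['opening'])
print('tag',[(np.round(d['bbox'],1).tolist(),round(d['conf'],2)) for d in ctrl.find_in(s,'tag1')])
def box(q,x,y,z0,a,l,wd,h):
  X=np.array([np.cos(a),np.sin(a),0]);Y=np.array([-X[1],X[0],0]);P=np.array([proj(q,np.array([x,y,z0])+X*i+Y*j+[0,0,k]) for i in (-l,l) for j in (-wd,wd) for k in (0,h)]);return np.r_[P.min(0),np.ptp(P,axis=0)].round(1)
for q in (s,w):
  for k in ('scanner','pad'): print(k,[(np.round(d['bbox'],1).tolist(),round(d['conf'],2)) for d in ctrl.find_in(q,k)])
  print('pred scanner',box(q,.4167,-.0508,.006,np.radians(14.6),.075,.025,.032),'pad',box(q,.4167,-.0508,0,np.radians(14.6),.085,.055,.006))
for k,z in (('tape_roll',.024),('screw_jar',.045),('carton',.025)): print(k,[np.round(d['bbox']).tolist() for d in ctrl.find_in(s,k)][:1])
"
```

```text
[ 0.5308801  -0.02163987  0.23787968] 0.06991205857774582
tag [([374.5, 140.0, 15.1, 31.0], 0.92), ([396.3, 151.2, 21.5, 28.7], 0.62)]
scanner [([230.4, 208.9, 59.3, 29.3], 0.92), ([367.7, 145.5, 24.3, 31.7], 0.18)]
pad [([221.7, 202.6, 74.9, 45.4], 0.79)]
pred scanner [226.7 201.4  64.6  35.4] pad [220.  201.   78.8  47.6]
scanner [([521.4, 151.0, 87.7, 61.6], 0.29)]
pad [([275.2, 6.9, 90.0, 146.3], 0.57)]
pred scanner [295.9   5.3  45.6 139.3] pad [272.6   6.6  92.1 144.1]
tape_roll [[386.0, 224.0, 48.0, 52.0]]
screw_jar [[130.0, 267.0, 46.0, 47.0]]
carton [[358.0, 278.0, 54.0, 56.0]]
```

>>> {"api": "play_rows", "payload": {"commands": [[[0, 0, 0, 0, -3, -3, 7], [0, 0, 0, 0, -6, -6, 7], [0, 0, 0, 2, -10, -8, 7], [0, 0, 0, 4, -14, -10, 7], [0, 0, 0, 4, -18, -10, 7], [0, 0, 0, 4, -18, -10, 7], [0, 0, 0, 4, -18, -10, 7]]]}}

```text
clock: 60.98
tool_pos: [0.5349, -0.2094, 0.336]
orientation: [-180.0, -0.0, -165.6]
force: [-1.0, -0.2, -0.7]
opening: 0.07
gripper_force: 0.0
```

```bash
python3 -c "
from h import *
import pickle
s=snap('scene','s17');t=snap('top','t17');print(ctrl.get_obs()['tool_pos'])
print('tag',[(np.round(d['bbox'],1).tolist(),round(d['conf'],2)) for d in ctrl.find_in(s,'tag1')])
def org(I,box):
  l,tp,r,b=box;J=I[tp:b,l:r].astype(int);m=(J[:,:,0]>130)&(J[:,:,0]>2*J[:,:,2])&(J[:,:,0]-J[:,:,1]>50);v,u=np.nonzero(m);return len(u),u.mean()+l,v.mean()+tp
w19=cv2.imread('pics/w19.png')[:,:,::-1];print('s',org(s['color'],(225,200,300,245)));
w16=cv2.imread('pics/w16.png')[:,:,::-1];r=org(w16,(340,70,400,120));print(r)
w=pickle.load(open('w16.pkl','rb'));B=onz(w,r[1],r[2],.036)[:2]
a=np.radians(22.9);d=B-np.array([.386,-.010]);bx,by=d@[np.cos(a),np.sin(a)],d@[-np.sin(a),np.cos(a)];print('button in scanner',bx,by)
a=np.radians(14.6);Bw=np.array([.4167,-.0508])+bx*np.array([np.cos(a),np.sin(a)])+by*np.array([-np.sin(a),np.cos(a)])
print('pred s',proj(s,[*Bw,.036]),'pred t',proj(t,[*Bw,.036]));print('t',org(t['color'],(300,215,370,295)))
"
```

```text
[ 0.53466993 -0.20687591  0.33535406]
tag [([317.9, 127.7, 17.9, 31.5], 0.92), ([292.2, 121.0, 17.3, 32.1], 0.89), ([372.0, 141.4, 18.2, 29.9], 0.74), ([396.2, 153.6, 23.0, 27.1], 0.55)]
s (45, np.float64(261.8666666666667), np.float64(215.82222222222222))
(281, np.float64(370.5444839857651), np.float64(95.85053380782918))
button in scanner 0.009133859259921858 -8.270867701755434e-05
pred s [262.06674907 215.82220337] pred t [333.18915934 251.80300468]
t (0, np.float64(nan), np.float64(nan))<string>:7: RuntimeWarning: Mean of empty slice.
  ret = ret.dtype.type(ret / rcount)
```

Scanner sits within a pixel of the pad centre prediction and all four tags hang; hand in.

```bash
python3 -c "
from plant import ctrl
print(ctrl.close_job())"
```

```text
the job is handed in; nothing more can be done
None
```

The job is handed in (the hand-in call returned no verdict): all four tags hang on their own hooks clear of the label, the scanner was held square on the label about 10 cm away for over two seconds, and it now lies flat and centred on its pad with nothing touched by the robot.

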